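Load the bench warmer

TASK

Clear the empty tube rack off the deck of the bench warmer and stand it upright in the grey return tray, then slide the top well plate sideways off its stack onto the deck, without lifting it or disturbing the two plates below, and on along the deck until it lies flush against the end stop. Then stand every tube block that is on the bench upright on the deck, long sides together, in one row in line with the plate, pushed up flush so that no gaps are left. Only when the row is closed switch the heater fully on; leave everything else alone.

Things in the scene. Friction and masses are not known exactly. Their poses are not given: they have to be found in the camera images.
- warmer: Bench warmer, fixed. Its flat metal deck is 160 mm (x) by 350 mm (y), top 30 mm above the bench. Origin: on the bench under the deck's centre. At the -y end of the deck (y = -175 mm in its frame) the upright face of the cream control housing is the end stop: the housing is 105 mm wide in y (to -280 mm), 60 mm high. The other end (y = +175 mm) is open, with the stack of plates beside it.
- plate_top_c (a point): Top plate of the stack of three: lidded white well plate, 128 mm (x) by 86 mm (y) by 16 mm high, 0.15 kg. The point is its centre, 8 mm above its underside. It starts with its underside 32 mm above the bench (2 mm higher than the deck), its long side roughly along the warmer's x, 6 to 16 mm from the deck's open end. It slides freely on the plate below.
- plate_mid_c (a point): Centre of the middle plate of the stack, same size; must stay where it is.
- plate_low_c (a point): Centre of the bottom plate, on the bench, same size; must stay where it is.
- switch (a joint): Heater switch: toggle lever on top of the control housing. 0 = off (leans to the warmer's -x), 1.0 rad = fully on (leans to the warmer's +x). Stays where it is left; pushed over by about 1 to 3 N at its tip.
- switch_tip (a point): Tip of the switch lever, about 60 mm from its pivot; it stands up to 150 mm above the bench, so carry things over or round it. It is over the middle of the control housing (y = -227 mm in the warmer's frame); it swings in the warmer's x-z plane.
- rack_c (a point): Empty white plastic tube rack left standing on the deck, 90 mm (its x) by 40 mm (its y) by 60 mm high, 0.15 kg, with closed-looking sides that can be gripped. Point: its centre, 30 mm above its underside.
- tray: Grey open return tray, fixed on the bench at the robot's right: 150 mm (x) by 120 mm (y), walls 4 mm thick and 25 mm high, floor 4 mm thick. Origin: centre of its underside.
- block_a_c (a point): Aluminium tube block with eight wells in its top, 100 mm (its x) by 50 mm (its y) by 45 mm high, 0.4 kg, all blocks alike; two to four are present. Point: its centre, 22.5 mm above its underside. Starts lying loose on the bench between robot and warmer.
- block_b_c (a point): Aluminium tube block with eight wells in its top, 100 mm (its x) by 50 mm (its y) by 45 mm high, 0.4 kg, all blocks alike; two to four are present. Point: its centre, 22.5 mm above its underside. Starts lying loose on the bench between robot and warmer.
- block_c_c (a point): Aluminium tube block with eight wells in its top, 100 mm (its x) by 50 mm (its y) by 45 mm high, 0.4 kg, all blocks alike; two to four are present. Point: its centre, 22.5 mm above its underside. Starts lying loose on the bench between robot and warmer.
- block_d_c (a point): Aluminium tube block with eight wells in its top, 100 mm (its x) by 50 mm (its y) by 45 mm high, 0.4 kg, all blocks alike; two to four are present. Point: its centre, 22.5 mm above its underside. Starts lying loose on the bench between robot and warmer.
- amber: Bystander: amber glass bottle, 70 mm across, 150 mm high; origin at the centre of its underside. Leave alone.
- jar: Bystander: small white jar, 48 mm across, 60 mm high; origin at the centre of its underside. Leave alone.
- beaker: Bystander: clear beaker, 70 mm across, 90 mm high; origin at the centre of its underside. Leave alone.
- tipbox: Bystander: pipette tip box, 120 x 85 x 56 mm high; origin at the centre of its underside. Leave alone.
- timer: Bystander: white bench timer, 60 x 60 x 22 mm; origin at the centre of its underside. Leave alone.
- wash: Bystander: white wash bottle with blue cap, 60 mm across, 130 mm high; origin at the centre of its underside. Leave alone.

How it is judged:
By the outcome, as a careful person would: the job done as asked, in the order asked, and still so for the second after the job is handed in, with the robot touching nothing.
Of block_a, block_b, block_c, block_d only 2 to 4 are there at a start; the rules pass over those that are not, and their reading is None.
At some moment in a run one of block_a, block_b, block_c, block_d may be knocked a few centimetres aside while the robot is not near it.
It also fails if it takes over 210 s, if anything falls off the work surface, if the arm or the gripper's body presses on something with over 40 N, if the wrist force passes 120 N, or if a joint passes its speed limit or range.

ROBOT

A 6-joint arm with a two-finger parallel gripper is mounted at the origin on the work surface. World frame = base frame: x ahead of the robot, y to its left, z up, the work surface at z = 0. Lengths are in m, angles in rad, forces in N, time in s.
With the tool pointing down it reaches from about 0.425 to 0.95 m from the base axis. Payload 3.5 kg.
Tool frame: the origin (TCP) lies on the mounting face of the last link; the fingertips stand 173 mm ahead of it and the grasp point (between the pads) lies 155 mm ahead of it; z points along the fingers, x is the direction in which the jaws open and shut, and the axes are right-handed (so a half turn about z gives the same grasp; the last joint's range is limited). The gripper opens to 85 mm and grips with 20 to 120 N. Pads are 22 mm wide; open, the fingers measure 114 mm over their backs; the gripper's body (76 mm by 85 mm) begins 54 mm behind the grasp point. The pads swing forward as they close: fully open they stand 13 mm farther back than shut.
Start: joints at [0.953, 0.286, 1.577, -0, 1.279, -0.15], TCP at [0.304, 0.602, 0.405] pointing down, gripper open.
Joint ranges: [-2.77, 2.77], [-0.9, 2.22], [0.21, 2.48], [-1.53, 4.67], [0.24, 2.81], [-2.84, 2.84]. Speed limits (rad/s): [2.79, 2.79, 3.14, 3.14, 3.14, 3.14].

INTERFACE

Orientations are given as a unit quaternion [x, y, z, w].
In Python, from plant import get_state, read_camera, sign_off gives the robot as it stands.
- The arm moves only by the shell command python3 -m jog 'ROWS' [FORCE]. ROWS is JSON, a list of rows, each an object of numbers: "grip": the closure, from 0 (fully open) to 1 (shut); "x", "y", "z": the shift along the tool's x, y, z in mm; "rx", "ry", "rz": the turn, a rotation vector about the tool's x, y, z in degrees. A call has 1 to 8 rows; each row shifts and turns the commanded pose from where the row before left it, along the tool's axes as they then stand; what a row does not reach is not made up. A row lasts 1/12 s, in which the tool goes at most 41.7 mm and 7.16 degrees, less where a joint would pass 70% of its speed; a pose out of reach is approached as far as the arm can. A call with a gripper value outside its range is refused whole. The fingers move at their own pace and stop on an object; FORCE is the grip in N (left out, the last holds). Time passes only in rows, so rows that do not move let the fingers close. It gives the time, the measured TCP pose, the force and the opening at its end, in the units of the state.
- get_state(): the state, without advancing time (a new reading comes with each control period).
- read_camera(name): name is "scene" or "top" or "wrist"; returns a dict with "frame" (480x640x3 uint8, red, green, blue), "intrinsics" (3x3 intrinsics, pixels), "k1" (the pictures are not rectified: a ray, as slopes to the right and down, at radius r is drawn at 1 + k1 r^2 times it, then the intrinsics apply), "R" (3x3) and "t" (3): a world point X has camera coordinates R X + t. Camera axes: x right, y down, z forward; pixel columns grow to the right and rows downward; lengths in m; the calibration is good to about 2 mm. A picture is of the moment at which its call begins. There is no depth.
- sign_off(): hands the job in, once; it reports no verdict.
The state is a dict: "time": time; "qpos": joint angles; "dq": joint speeds; "joint_efforts": joint torques, N m; "eef_pos": TCP position; "tcp_rot": TCP orientation; "contact_force": force on the tool from outside, world axes, zero at the start; "wrist_torque": the same for the moment, N m; "opening": opening from 0.0 (shut) to 1.0 (fully open).
Only numpy, scipy, OpenCV 4.12 (cv2) and the standard library are available. Lean on these libraries where they do the work, as an engineer would, in place of code of your own. Each camera call takes 0.05 s, during which the arm holds its last target.

## Working session

There is one attempt and no reset: what is moved stays moved. The work goes in short steps, Python scripts to look and compute and a shell command to move; the robot and the scene stay as the last step left them, time stands still between calls to the robot, and variables do not carry over. Pictures are saved under pics/ and viewed, and the job is handed in when it is done.

```bash
ls; mkdir -p pics
python3 - <<'E'
from plant import get_state, read_camera
import cv2
s=get_state();print(s)
for n in ["scene","top","wrist"]:
    c=read_camera(n);cv2.imwrite(f"pics/a_{n}.png",c["frame"][:,:,::-1]);print(n,c["intrinsics"],c["k1"],c["R"],c["t"])
E
```

```text
pics
{'time': 0.0, 'qpos': array([ 9.53014115e-01,  2.87198544e-01,  1.57817100e+00,  4.17040238e-06,
        1.27858798e+00, -1.49985689e-01]), 'dq': array([-7.67519159e-04, -2.81556633e-05,  1.40240178e-03,  6.03912401e-05,
       -4.99596510e-05,  4.16123502e-04]), 'joint_efforts': array([ 1.59209012e-03, -4.05981767e+01, -2.92629826e+01, -1.51340095e-05,
        5.63539623e-03, -1.03642074e-05]), 'eef_pos': array([0.30419189, 0.60229559, 0.40332801]), 'tcp_rot': array([ 8.51739304e-01,  5.23964464e-01, -1.08917913e-03,  4.60274294e-04]), 'contact_force': array([ 0.66308036, -0.71562625, -0.17873518]), 'wrist_torque': array([ 0.03264278, -0.04605262, -0.01144136]), 'opening': 1.000653655770664}
scene [[492.98726304   0.         316.27785891]
 [  0.         492.98726304 232.62154671]
 [  0.           0.           1.        ]] -0.12954260611278964 [[ 0.42893966  0.90315173  0.01810316]
 [ 0.66264133 -0.30096598 -0.68580314]
 [-0.61393586  0.30616407 -0.72756191]] [-0.28845404 -0.30006341  1.46298685]
top [[441.39172668   0.         316.38905072]
 [  0.         441.39172668 242.73665566]
 [  0.           0.           1.        ]] 0.014023271786591593 [[-0.01680333 -0.99985793 -0.00133336]
 [-0.98540643  0.01678635 -0.16938825]
 [ 0.16938657 -0.00153238 -0.9855485 ]] [0.03605121 0.58572189 1.05226749]
wrist [[349.59544954   0.         316.8051227 ]
 [  0.         349.59544954 241.42770711]
 [  0.           0.           1.        ]] 0.004252986927309591 [[ 0.45121089  0.89241592 -0.00159992]
 [ 0.845449   -0.42688881  0.32090798]
 [ 0.2857004  -0.14614983 -0.94710903]] [-0.674915   -0.04074765  0.38035845]
```

View pics/a_scene.png

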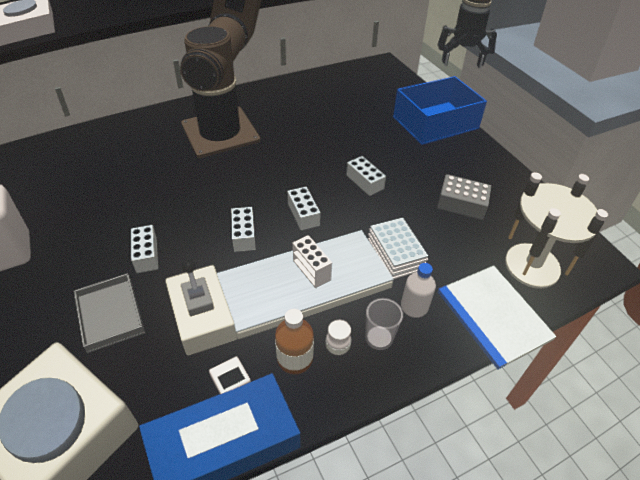

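View pics/a_top.png

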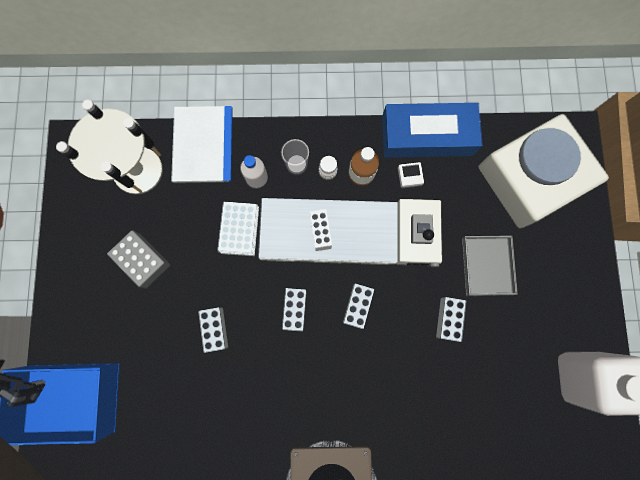

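View pics/a_wrist.png

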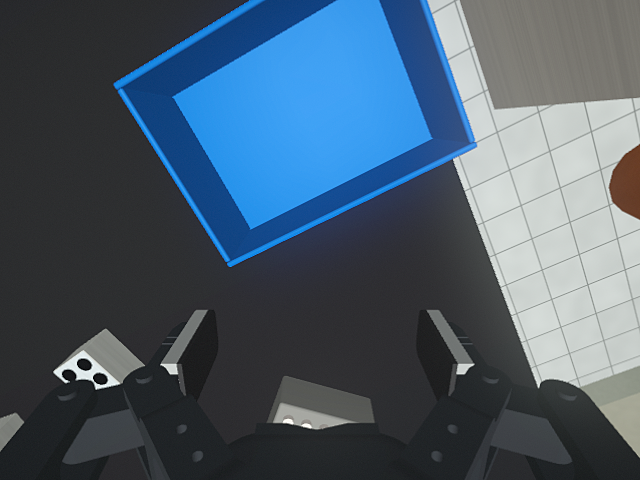

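```bash
cat > h.py <<'E'
import numpy as np, cv2
from plant import get_state, read_camera
def dist(k1): return np.array([k1,0,0,0,0.])
def unproj(c,uv,z):
    uv=np.asarray(uv,float).reshape(-1,2)
    K=c["intrinsics"]; d=np.c_[(uv[:,0]-K[0,2])/K[0,0],(uv[:,1]-K[1,2])/K[1,1]]
    s=d.copy()
    for _ in range(30): s=d/(1+c["k1"]*(s**2).sum(1,keepdims=True))
    R,t=c["R"],c["t"]; C=-R.T@t; r=np.c_[s,np.ones(len(s))]@R
    return C+r*((z-C[2])/r[:,2])[:,None]
def proj(c,X):
    X=np.asarray(X,float).reshape(-1,3)
    return cv2.projectPoints(X,cv2.Rodrigues(c["R"])[0],c["t"],c["intrinsics"],dist(c["k1"]))[0].reshape(-1,2)
def snap(n,f=None):
    c=read_camera(n)
    if f: cv2.imwrite(f"pics/{f}.png",np.ascontiguousarray(c["frame"][:,:,::-1]))
    return c
def st():
    s=get_state(); q=s["tcp_rot"]
    from scipy.spatial.transform import Rotation as Ro
    M=Ro.from_quat(q).as_matrix()
    return s,s["eef_pos"],M
def show():
    s,p,M=st(); print("t",round(s["time"],2),"p",np.round(p*1e3,1),"yaw",round(np.degrees(np.arctan2(M[1,0],M[0,0])),2),"tilt",np.round(np.degrees(M[:2,2]),2),"F",np.round(s["contact_force"],1),"op",round(s["opening"],3))
def tops(c,z,lo=150,roi=None,amin=100):
    g=c["frame"].min(2); m=(g>lo).astype(np.uint8)
    if roi is not None:
        k=np.zeros_like(m);x0,y0,x1,y1=roi;k[y0:y1,x0:x1]=1;m*=k
    out=[]
    for q in cv2.findContours(m,cv2.RETR_EXTERNAL,cv2.CHAIN_APPROX_NONE)[0]:
        if cv2.contourArea(q)<amin: continue
        P=unproj(c,q.reshape(-1,2),z)[:,:2]*1e3
        (cx,cy),(w,h),a=cv2.minAreaRect(P.astype(np.float32))
        if w<h: w,h,a=h,w,a+90
        out.append((round(cx,1),round(cy,1),round(w,1),round(h,1),round((a+90)%180-90,1),tuple(q.reshape(-1,2).mean(0).round())))
    return out
E
python3 - <<'E'
from h import *
c=snap("top")
im=c["frame"][190:360,190:530,::-1]
cv2.imwrite("pics/b.png",cv2.resize(im,None,fx=2.3,fy=2.3,interpolation=cv2.INTER_CUBIC))
print("blocks");[print(o) for o in tops(c,.045,roi=(190,275,530,370))]
for n,uv,z in [("deck corners L top,L bot,R top,R bot",[(262,199),(260,260),(398,202),(398,263)],.03),("tray",[(463,236),(514,236),(517,295),(467,297)],.025),("rack",[(320,229)],.09),("plate",[(223,202),(258,205),(255,255),(219,252)],.048),("tip",[(428,235)],.145)]:
    print(n,np.round(unproj(c,uv,z)*1e3,1).tolist())
show()
E
```

```text
blocks
(378.5, 284.5, 100.4, 49.5, 8.9, (np.float64(211.0), np.float64(330.0)))
(393.8, -302.6, 100.2, 49.2, -10.4, (np.float64(453.0), np.float64(319.0)))
(424.2, 83.7, 99.3, 49.4, -5.1, (np.float64(294.0), np.float64(309.0)))
(429.7, -74.8, 99.2, 49.5, -17.5, (np.float64(359.0), np.float64(306.0)))
(476.9, -397.5, 102.9, 44.3, 89.1, (np.float64(486.0), np.float64(283.0)))
deck corners L top,L bot,R top,R bot [[706.9, 164.8, 30.0], [547.9, 169.3, 30.0], [692.8, -186.4, 30.0], [534.3, -178.8, 30.0]]
tray [[601.6, -348.9, 25.0], [599.4, -478.6, 25.0], [449.7, -472.1, 25.0], [446.7, -347.5, 25.0]]
rack [[612.9, 16.9, 90.0]]
plate [[695.6, 261.6, 48.0], [686.3, 172.7, 48.0], [558.2, 179.5, 48.0], [567.3, 269.2, 48.0]]
tip [[583.5, -228.8, 145.0]]
t 0.2 p [304.2 602.4 403.8] yaw 63.2 tilt [-0.05 -0.07] F [-0.  -0.1  0.1] op 0.998
```

View pics/b.png

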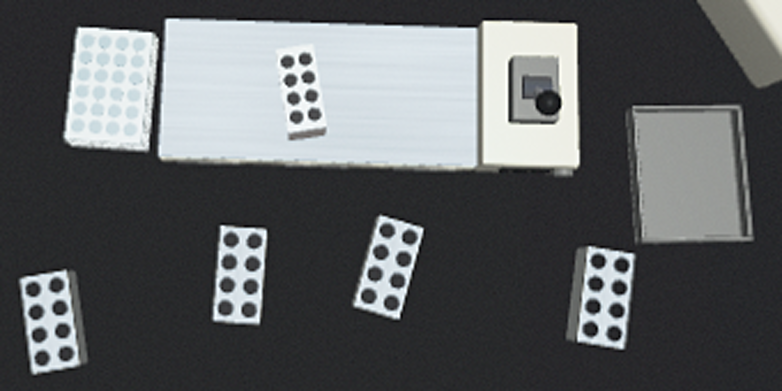

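```bash
cat >> h.py <<'E'
def plan(x,y,z,yaw):
    s,p,M=st(); cur=np.degrees(np.arctan2(M[1,0],M[0,0])); d=(yaw-cur+180)%360-180
    print("rz",round(-d,1))
    for nm,a in (("now",cur),("after",yaw)):
        a=np.radians(a); X=np.array([np.cos(a),np.sin(a)]);Y=np.array([np.sin(a),-np.cos(a)])
        v=np.array([x,y])-p[:2]*1e3
        print(nm,"dx %.1f dy %.1f dz %.1f"%(v@X,v@Y,p[2]*1e3-z))
E
python3 - <<'E'
from h import *
c=snap("top")
print(tops(c,.09,lo=225,roi=(305,205,335,255),amin=30))
m=c["frame"].min(2)[225:245,300:345:3];print(m[::4])
plan(613,17,400,98)
E
```

```text
[(616.6, 16.6, 89.5, 42.1, 8.0, (np.float64(320.0), np.float64(228.0)))]
[[216 216 216 215 227  74  94 188  67 241 215 215 216 216 217]
 [218 218 218 217 220 246 230 240 101 184 217 217 216 217 218]
 [216 216 214 214 218  64  77 249  66 134 217 213 212 213 213]
 [217 217 215 215 213 240 227 241 192 126 239 212 211 213 212]
 [217 217 215 217 213 245  79 113 144  70 243 213 213 212 211]]
rz -34.8
now dx -383.3 dy 539.5 dz 4.1
after dx -622.6 dy 224.2 dz 4.1
```

```bash
python3 -m jog '[{"rz":-7,"grip":0},{"rz":-7},{"rz":-7},{"rz":-7},{"rz":-6.8},{"x":-36,"y":13},{"x":-36,"y":13},{"x":-36,"y":13}]' 30
python3 -m jog '[{"x":-36,"y":13},{"x":-36,"y":13},{"x":-36,"y":13},{"x":-36,"y":13},{"x":-36,"y":13},{"x":-36,"y":13},{"x":-36,"y":13},{"x":-36,"y":13}]'
python3 -m jog '[{"x":-36,"y":13},{"x":-36,"y":13},{"x":-36,"y":13},{"x":-36,"y":13},{"x":-36,"y":13},{"x":-36,"y":13},{"x":-11,"y":1},{}]'
python3 - <<'E'
from h import *
show(); plan(616.6,16.6,240,98)
c=snap("wrist","c_wrist")
E
```

```text
t 0.25 p [304.3 602.4 404.1] yaw 63.2 tilt [-0.04 -0.05] F [-0.7  0.6  0.4] op 1.001
rz -34.8
now dx -382.0 dy 542.9 dz 164.1
after dx -623.5 dy 227.7 dz 164.1$[0]: bad value
$[0]: bad value
$[0]: bad value
```

View pics/c_wrist.png

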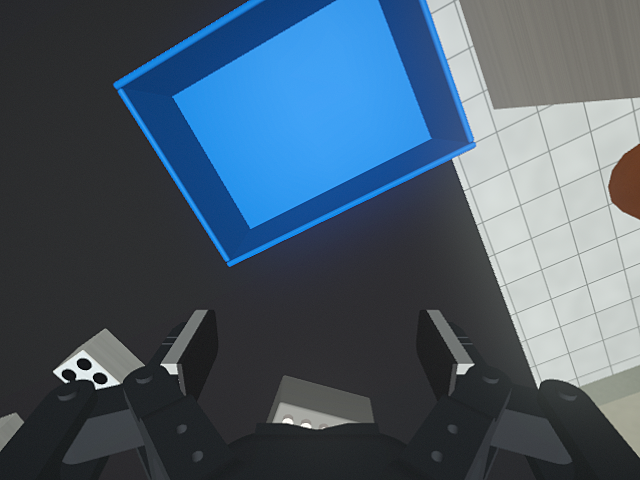

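```bash
python3 -m jog --help | head -20; python3 -m jog '[{"grip":0,"x":0,"y":0,"z":0,"rx":0,"ry":0,"rz":-7}]' 30; python3 -m jog '[{"grip":0,"rz":-7}]' 30
```

```text
time: 0.38
eef_pos: [0.3043, 0.6025, 0.4045]
tcp_rot: [0.818, 0.576, -0.0, 0.0]
contact_force: [0.3, 0.1, 0.4]
opening: 0.998invalid input: not JSON, or not a number
$[0]: bad value
```

```bash
python3 -m jog '[{"grip":0,"x":0,"y":0,"z":0,"rx":0,"ry":0,"rz":-7},{"grip":0,"x":0,"y":0,"z":0,"rx":0,"ry":0,"rz":-7},{"grip":0,"x":0,"y":0,"z":0,"rx":0,"ry":0,"rz":-7},{"grip":0,"x":0,"y":0,"z":0,"rx":0,"ry":0,"rz":-6.8},{"grip":0,"x":-36,"y":13,"z":0,"rx":0,"ry":0,"rz":0},{"grip":0,"x":-36,"y":13,"z":0,"rx":0,"ry":0,"rz":0},{"grip":0,"x":-36,"y":13,"z":0,"rx":0,"ry":0,"rz":0},{"grip":0,"x":-36,"y":13,"z":0,"rx":0,"ry":0,"rz":0}]' 30
python3 -m jog '[{"grip":0,"x":-36,"y":13,"z":0,"rx":0,"ry":0,"rz":0},{"grip":0,"x":-36,"y":13,"z":0,"rx":0,"ry":0,"rz":0},{"grip":0,"x":-36,"y":13,"z":0,"rx":0,"ry":0,"rz":0},{"grip":0,"x":-36,"y":13,"z":0,"rx":0,"ry":0,"rz":0},{"grip":0,"x":-36,"y":13,"z":0,"rx":0,"ry":0,"rz":0},{"grip":0,"x":-36,"y":13,"z":0,"rx":0,"ry":0,"rz":0},{"grip":0,"x":-36,"y":13,"z":0,"rx":0,"ry":0,"rz":0},{"grip":0,"x":-36,"y":13,"z":0,"rx":0,"ry":0,"rz":0}]'
python3 -m jog '[{"grip":0,"x":-36,"y":13,"z":0,"rx":0,"ry":0,"rz":0},{"grip":0,"x":-36,"y":13,"z":0,"rx":0,"ry":0,"rz":0},{"grip":0,"x":-36,"y":13,"z":0,"rx":0,"ry":0,"rz":0},{"grip":0,"x":-36,"y":13,"z":0,"rx":0,"ry":0,"rz":0},{"grip":0,"x":-36,"y":13,"z":0,"rx":0,"ry":0,"rz":0},{"grip":0,"x":-11,"y":6,"z":0,"rx":0,"ry":0,"rz":0},{"grip":0,"x":0,"y":0,"z":0,"rx":0,"ry":0,"rz":0},{"grip":0,"x":0,"y":0,"z":0,"rx":0,"ry":0,"rz":0}]'
python3 - <<'E'
from h import *
show(); plan(616.6,16.6,240,98)
c=snap("wrist","d_wrist")
E
```

```text
time: 1.05
eef_pos: [0.3761, 0.4658, 0.4046]
tcp_rot: [0.656, 0.755, 0.0, 0.0]
contact_force: [1.2, -0.5, -0.2]
opening: 1.0
time: 1.72
eef_pos: [0.5193, 0.1946, 0.405]
tcp_rot: [0.656, 0.755, 0.0, 0.0]
contact_force: [1.4, 0.1, 1.3]
opening: 0.998
time: 2.38
eef_pos: [0.6159, 0.0168, 0.4044]
tcp_rot: [0.657, 0.754, -0.0, -0.001]
contact_force: [-0.8, 0.4, -0.5]
opening: 1.001
t 2.38 p [615.9  16.8 404.4] yaw 97.92 tilt [-0.05  0.04] F [-0.8  0.4 -0.5] op 1.001
rz -0.1
now dx -0.3 dy 0.7 dz 164.4
after dx -0.3 dy 0.7 dz 164.4
```

View pics/d_wrist.png

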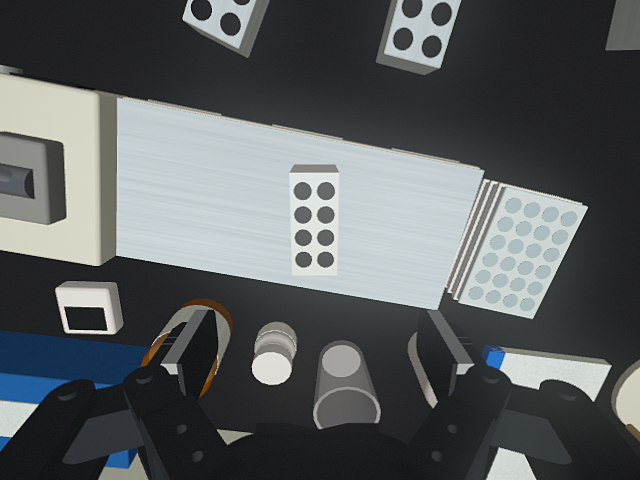

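Run:
```python
from h import *
c=snap("wrist")
print(-c["R"].T@c["t"])
g=c["frame"]
for n,uv,z in [("deck near-open,far-open,far-stop,near-stop",[(484,168),(440,310),(117,257),(117,97)],.03),("plate",[(510,183),(587,207),(536,318),(459,301)],.048),("rack",[(290,172),(338,172),(338,275),(291,276)],.09)]:
    P=unproj(c,uv,z)[:,:2]*1e3; print(n,np.round(P,1).tolist(),P.mean(0).round(1)); d=np.diff(np.r_[P,P[:1]],axis=0); print(np.hypot(*d.T).round(1),np.degrees(np.arctan2(d[:,1],d[:,0])).round(1))
im=cv2.resize(g[140:330,420:600,::-1],None,fx=3,fy=3,interpolation=cv2.INTER_CUBIC);cv2.imwrite("pics/e.png",im)
```

```text
[0.53354616 0.00722676 0.37325511]
deck near-open,far-open,far-stop,near-stop [[551.9, 173.5], [709.2, 170.3], [694.7, -181.7], [536.7, -175.0]] [623.1  -3.2]
[157.3 352.3 158.2 348.8] [ -1.1 -92.4 177.6  87.5]
plate [[560.9, 192.7], [572.8, 272.0], [695.2, 264.8], [686.9, 178.7]] [629. 227.]
[ 80.3 122.5  86.5 126.8] [ 81.5  -3.4 -95.5 173.7]
rack [[573.3, -8.6], [567.9, 29.5], [656.9, 43.8], [663.6, 2.7]] [615.4  16.9]
[38.5 90.1 41.6 91. ] [  98.     9.1  -80.7 -172.9]
```

View pics/e.png

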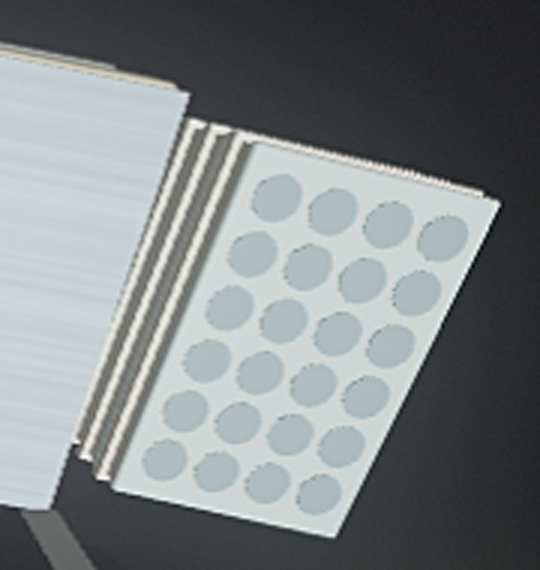

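```bash
python3 -m jog '[{"grip":0,"x":0,"y":0.5,"z":38,"rx":0,"ry":0,"rz":0},{"grip":0,"x":0,"y":0,"z":38,"rx":0,"ry":0,"rz":0},{"grip":0,"x":0,"y":0,"z":38,"rx":0,"ry":0,"rz":0},{"grip":0,"x":0,"y":0,"z":38,"rx":0,"ry":0,"rz":0},{"grip":0,"x":0,"y":0,"z":25,"rx":0,"ry":0,"rz":0},{"grip":0,"x":0,"y":0,"z":10,"rx":0,"ry":0,"rz":0},{"grip":0.5,"x":0,"y":0,"z":0,"rx":0,"ry":0,"rz":0},{"grip":0.9,"x":0,"y":0,"z":0,"rx":0,"ry":0,"rz":0}]' 30
python3 -m jog '[{"grip":1,"x":0,"y":0,"z":0,"rx":0,"ry":0,"rz":0},{"grip":1,"x":0,"y":0,"z":0,"rx":0,"ry":0,"rz":0},{"grip":1,"x":0,"y":0,"z":0,"rx":0,"ry":0,"rz":0},{"grip":1,"x":0,"y":0,"z":0,"rx":0,"ry":0,"rz":0},{"grip":1,"x":0,"y":0,"z":0,"rx":0,"ry":0,"rz":0},{"grip":1,"x":0,"y":0,"z":0,"rx":0,"ry":0,"rz":0}]' 30
python3 - <<'E'
from h import *
show(); c=snap("wrist","f_wrist")
plan(524,-411,404,98)
E
```

```text
time: 3.15
eef_pos: [0.6166, 0.0181, 0.2187]
tcp_rot: [0.656, 0.755, 0.0, 0.0]
contact_force: [0.1, 0.0, 0.0]
opening: 0.748
time: 3.65
eef_pos: [0.6176, 0.017, 0.2209]
tcp_rot: [0.656, 0.755, 0.002, 0.002]
contact_force: [0.1, -0.6, 7.4]
opening: 0.469
t 3.65 p [617.6  17.  220.9] yaw 98.0 tilt [ 0.31 -0.02] F [ 0.1 -0.6  7.4] op 0.469
rz 0.0
now dx -410.8 dy -152.3 dz -183.0
after dx -410.8 dy -152.3 dz -183.0
```

View pics/f_wrist.png

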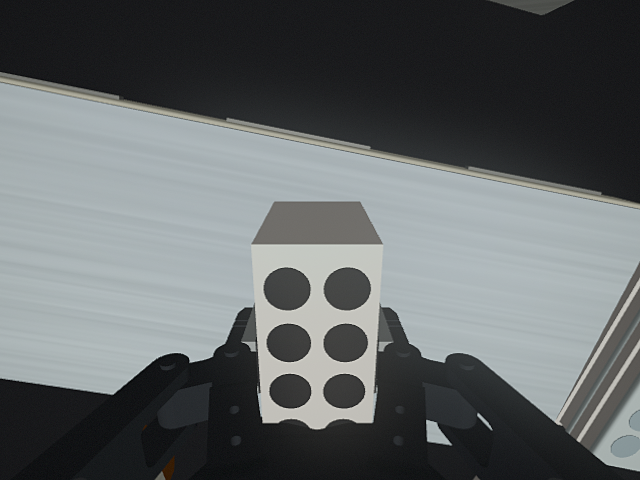

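```bash
python3 -m jog '[{"grip":1,"x":0,"y":0,"z":-15,"rx":0,"ry":0,"rz":0},{"grip":1,"x":0,"y":0,"z":-30,"rx":0,"ry":0,"rz":0},{"grip":1,"x":0,"y":0,"z":-35,"rx":0,"ry":0,"rz":0},{"grip":1,"x":0,"y":0,"z":-35,"rx":0,"ry":0,"rz":0},{"grip":1,"x":0,"y":0,"z":-35,"rx":0,"ry":0,"rz":4.5},{"grip":1,"x":0,"y":0,"z":-35,"rx":0,"ry":0,"rz":4.5},{"grip":1,"x":-20,"y":-4,"z":0,"rx":0,"ry":0,"rz":0},{"grip":1,"x":-34,"y":-7,"z":0,"rx":0,"ry":0,"rz":0}]' 30
python3 -m jog '[{"grip":1,"x":-38,"y":-7,"z":0,"rx":0,"ry":0,"rz":0},{"grip":1,"x":-38,"y":-7,"z":0,"rx":0,"ry":0,"rz":0},{"grip":1,"x":-38,"y":-7,"z":0,"rx":0,"ry":0,"rz":0},{"grip":1,"x":-38,"y":-7,"z":0,"rx":0,"ry":0,"rz":0},{"grip":1,"x":-38,"y":-7,"z":0,"rx":0,"ry":0,"rz":0},{"grip":1,"x":-38,"y":-8,"z":0,"rx":0,"ry":0,"rz":0},{"grip":1,"x":-38,"y":-8,"z":0,"rx":0,"ry":0,"rz":0},{"grip":1,"x":-38,"y":-8,"z":0,"rx":0,"ry":0,"rz":0}]' 30
python3 -m jog '[{"grip":1,"x":-38,"y":-8,"z":0,"rx":0,"ry":0,"rz":0},{"grip":1,"x":-34,"y":-7,"z":0,"rx":0,"ry":0,"rz":0},{"grip":1,"x":0,"y":0,"z":0,"rx":0,"ry":0,"rz":0},{"grip":1,"x":0,"y":0,"z":0,"rx":0,"ry":0,"rz":0}]' 30
python3 - <<'E'
from h import *
show(); c=snap("wrist","g_wrist"); c=snap("top","g_top")
plan(524.4,-411.8,195,89)
E
```

```text
time: 4.37
eef_pos: [0.6048, -0.0349, 0.4074]
tcp_rot: [0.712, 0.702, 0.003, 0.003]
contact_force: [-0.4, 0.4, -2.0]
opening: 0.463
time: 5.03
eef_pos: [0.539, -0.3411, 0.4028]
tcp_rot: [0.713, 0.701, 0.0, -0.0]
contact_force: [0.3, -0.8, -1.9]
opening: 0.468
time: 5.37
eef_pos: [0.5227, -0.4131, 0.4023]
tcp_rot: [0.715, 0.7, 0.0, -0.001]
contact_force: [0.4, 0.1, -1.2]
opening: 0.46
t 5.37 p [ 522.7 -413.1  402.3] yaw 88.79 tilt [-0.02  0.06] F [ 0.4  0.1 -1.2] op 0.46
rz -0.0
now dx -1.1 dy 0.7 dz 207.4
after dx -1.1 dy 0.7 dz 207.4
```

View pics/g_wrist.png

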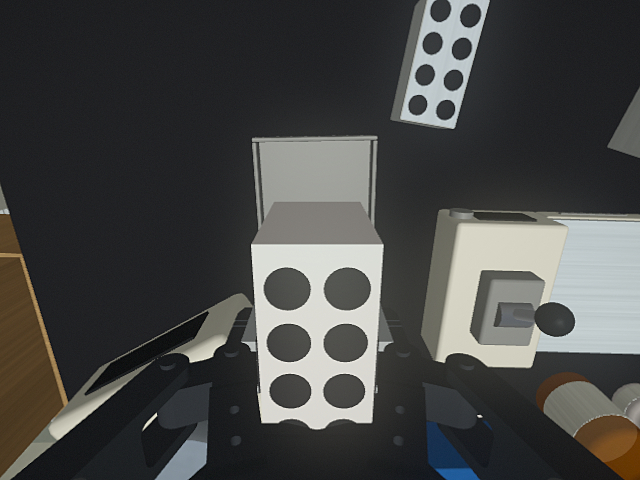

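View pics/g_top.png

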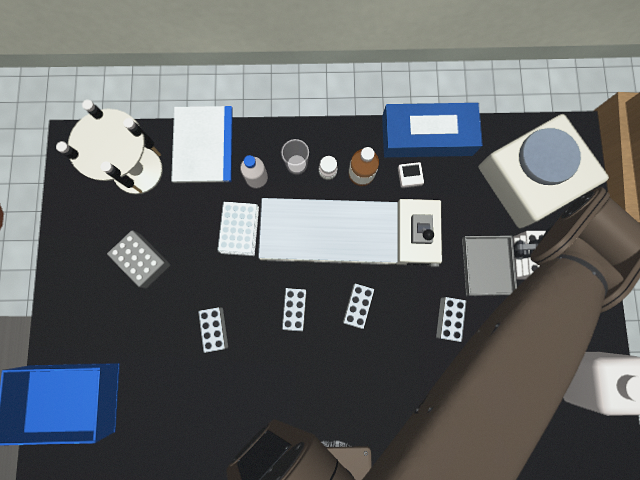

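```bash
python3 - <<'E'
from h import *
c=snap("wrist")
print(unproj(c,[(253,138),(377,137)],.025).round(4))
E
python3 -m jog '[{"grip":1,"x":0,"y":0,"z":38,"rx":0,"ry":0,"rz":0},{"grip":1,"x":0,"y":0,"z":38,"rx":0,"ry":0,"rz":0},{"grip":1,"x":0,"y":0,"z":38,"rx":0,"ry":0,"rz":0},{"grip":1,"x":0,"y":0,"z":38,"rx":0,"ry":0,"rz":0},{"grip":1,"x":0,"y":0,"z":0,"rx":0,"ry":0,"rz":0}]' 30
python3 - <<'E'
from h import *
show(); c=snap("wrist","h_wrist"); c=snap("scene","h_scene")
E
```

```text
[[ 0.4535 -0.4685  0.025 ]
 [ 0.4547 -0.3508  0.025 ]]
time: 5.93
eef_pos: [0.5219, -0.4069, 0.2407]
tcp_rot: [0.712, 0.702, 0.0, -0.009]
contact_force: [-2.2, 1.2, -3.9]
opening: 0.465
t 5.93 p [ 521.9 -406.9  240.7] yaw 89.12 tilt [-0.71  0.77] F [-2.2  1.2 -3.9] op 0.465
```

View pics/h_wrist.png

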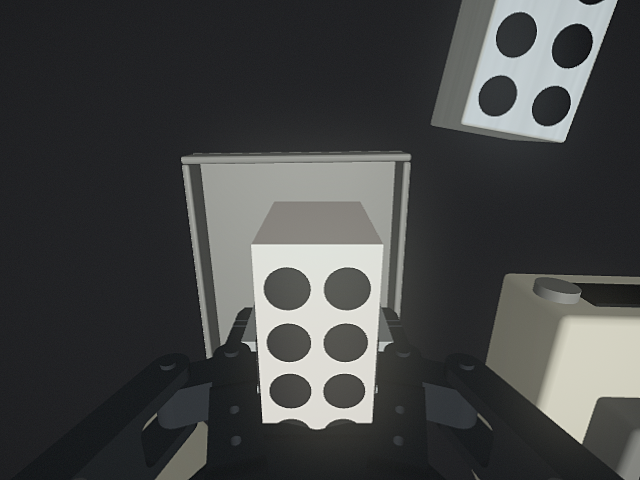

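View pics/h_scene.png

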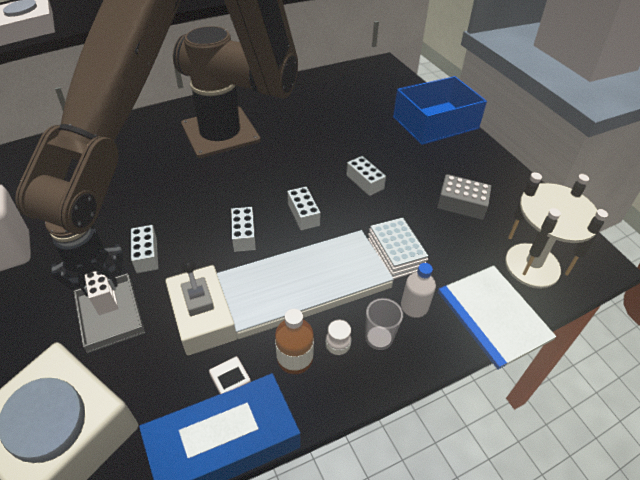

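```bash
python3 -m jog '[{"grip":1,"x":0,"y":0,"z":0,"rx":0,"ry":0,"rz":0},{"grip":1,"x":0,"y":0,"z":0,"rx":0,"ry":0,"rz":0}]' 30
python3 - <<'E'
from h import *
show(); plan(524.5,-410.5,197,89)
E
```

```text
time: 6.2
eef_pos: [0.5251, -0.4119, 0.2552]
tcp_rot: [0.713, 0.701, -0.0, 0.004]
contact_force: [-0.3, -0.3, -0.7]
opening: 0.464
t 6.2 p [ 525.1 -411.9  255.2] yaw 89.04 tilt [ 0.28 -0.3 ] F [-0.3 -0.3 -0.7] op 0.464
rz 0.0
now dx 1.4 dy -0.6 dz 58.2
after dx 1.4 dy -0.6 dz 58.2
```

```bash
python3 -m jog '[{"grip":1,"x":1,"y":0,"z":15,"rx":0,"ry":0,"rz":0},{"grip":1,"x":0,"y":0,"z":15,"rx":0,"ry":0,"rz":0},{"grip":1,"x":0,"y":0,"z":10,"rx":0,"ry":0,"rz":0},{"grip":1,"x":0,"y":0,"z":6,"rx":0,"ry":0,"rz":0},{"grip":1,"x":0,"y":0,"z":3,"rx":0,"ry":0,"rz":0},{"grip":1,"x":0,"y":0,"z":0,"rx":0,"ry":0,"rz":0},{"grip":1,"x":0,"y":0,"z":0,"rx":0,"ry":0,"rz":0}]' 30
python3 - <<'E'
from h import *
show()
E
python3 -m jog '[{"grip":1,"x":0,"y":0,"z":2,"rx":0,"ry":0,"rz":0},{"grip":1,"x":0,"y":0,"z":2,"rx":0,"ry":0,"rz":0},{"grip":1,"x":0,"y":0,"z":0,"rx":0,"ry":0,"rz":0}]' 30
```

```text
time: 6.78
eef_pos: [0.5238, -0.4104, 0.2014]
tcp_rot: [0.713, 0.701, 0.0, -0.0]
contact_force: [-0.1, -0.9, -2.6]
opening: 0.465
t 6.78 p [ 523.8 -410.4  201.4] yaw 88.99 tilt [-0.01  0.01] F [-0.1 -0.9 -2.6] op 0.465
time: 7.03
eef_pos: [0.5238, -0.4103, 0.1978]
tcp_rot: [0.713, 0.701, -0.0, 0.0]
contact_force: [0.1, -0.5, -1.2]
opening: 0.466
```

```bash
python3 -m jog '[{"grip":1,"x":0,"y":0,"z":1.5,"rx":0,"ry":0,"rz":0},{"grip":1,"x":0,"y":0,"z":1.5,"rx":0,"ry":0,"rz":0},{"grip":1,"x":0,"y":0,"z":0,"rx":0,"ry":0,"rz":0}]' 30
python3 -m jog '[{"grip":1,"x":0,"y":0,"z":1,"rx":0,"ry":0,"rz":0},{"grip":1,"x":0,"y":0,"z":1,"rx":0,"ry":0,"rz":0},{"grip":1,"x":0,"y":0,"z":0,"rx":0,"ry":0,"rz":0}]' 30
```

```text
time: 7.28
eef_pos: [0.524, -0.4104, 0.1952]
tcp_rot: [0.713, 0.701, 0.0, 0.0]
contact_force: [-0.6, 0.6, -1.4]
opening: 0.465
time: 7.53
eef_pos: [0.5241, -0.4106, 0.1951]
tcp_rot: [0.713, 0.701, -0.0, -0.0]
contact_force: [-5.3, 3.4, 8.9]
opening: 0.463
```

```bash
python3 -m jog '[{"grip":0.3,"x":0,"y":0,"z":0,"rx":0,"ry":0,"rz":0},{"grip":0.3,"x":0,"y":0,"z":0,"rx":0,"ry":0,"rz":0},{"grip":0.3,"x":0,"y":0,"z":0,"rx":0,"ry":0,"rz":0},{"grip":0.3,"x":0,"y":0,"z":-5,"rx":0,"ry":0,"rz":0},{"grip":0.3,"x":0,"y":0,"z":-25,"rx":0,"ry":0,"rz":0},{"grip":0.3,"x":0,"y":0,"z":-35,"rx":0,"ry":0,"rz":0},{"grip":0,"x":0,"y":0,"z":-40,"rx":0,"ry":0,"rz":0},{"grip":0,"x":0,"y":0,"z":-40,"rx":0,"ry":0,"rz":0}]' 30
python3 -m jog '[{"grip":0,"x":0,"y":0,"z":-40,"rx":0,"ry":0,"rz":0},{"grip":0,"x":0,"y":0,"z":-25,"rx":0,"ry":0,"rz":0},{"grip":0,"x":0,"y":0,"z":0,"rx":0,"ry":0,"rz":0},{"grip":0,"x":0,"y":0,"z":0,"rx":0,"ry":0,"rz":0},{"grip":0,"x":0,"y":0,"z":0,"rx":0,"ry":0,"rz":0},{"grip":0,"x":0,"y":0,"z":0,"rx":0,"ry":0,"rz":0}]' 30
python3 - <<'E'
from h import *
show(); s,p,M=st(); c=snap("wrist","i_wrist")
for zz in (.155,.160,.165,.173):
    X=np.array([[-.0425,-.011,zz],[-.0425,.011,zz],[.0425,-.011,zz],[.0425,.011,zz]]); print(zz,proj(c,X@M.T+p).round(0).tolist())
E
```

```text
time: 8.2
eef_pos: [0.5235, -0.41, 0.3384]
tcp_rot: [0.713, 0.701, 0.0, -0.001]
contact_force: [0.7, -0.5, 0.7]
opening: 0.953
time: 8.7
eef_pos: [0.5235, -0.4099, 0.3999]
tcp_rot: [0.713, 0.701, 0.0, -0.002]
contact_force: [-0.1, -0.2, -1.0]
opening: 0.998
t 8.7 p [ 523.5 -409.9  399.9] yaw 89.0 tilt [-0.18  0.19] F [-0.1 -0.2 -1. ] op 0.998
0.155 [[208.0, 312.0], [214.0, 358.0], [420.0, 312.0], [415.0, 358.0]]
0.16 [[212.0, 306.0], [217.0, 351.0], [417.0, 306.0], [412.0, 350.0]]
0.165 [[215.0, 300.0], [220.0, 344.0], [414.0, 300.0], [409.0, 344.0]]
0.173 [[220.0, 291.0], [224.0, 334.0], [409.0, 291.0], [405.0, 333.0]]
```

View pics/i_wrist.png

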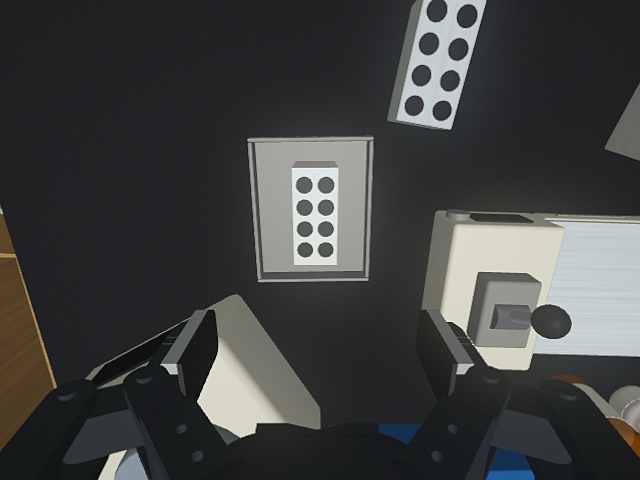

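```bash
python3 -m jog '[{"grip":0,"x":0,"y":0,"z":0,"rx":0,"ry":0,"rz":7},{"grip":0,"x":0,"y":0,"z":0,"rx":0,"ry":0,"rz":7},{"grip":0,"x":0,"y":0,"z":0,"rx":0,"ry":0,"rz":7},{"grip":0,"x":0,"y":0,"z":0,"rx":0,"ry":0,"rz":7},{"grip":0,"x":0,"y":0,"z":0,"rx":0,"ry":0,"rz":7},{"grip":0,"x":0,"y":0,"z":0,"rx":0,"ry":0,"rz":7},{"grip":0,"x":0,"y":0,"z":0,"rx":0,"ry":0,"rz":7},{"grip":0,"x":0,"y":0,"z":0,"rx":0,"ry":0,"rz":7}]' 30
python3 -m jog '[{"grip":0,"x":0,"y":0,"z":0,"rx":0,"ry":0,"rz":7},{"grip":0,"x":0,"y":0,"z":0,"rx":0,"ry":0,"rz":7},{"grip":0,"x":0,"y":0,"z":0,"rx":0,"ry":0,"rz":7},{"grip":0,"x":0,"y":0,"z":0,"rx":0,"ry":0,"rz":7},{"grip":0,"x":0,"y":0,"z":0,"rx":0,"ry":0,"rz":5.4},{"grip":0,"x":0,"y":0,"z":0,"rx":0,"ry":0,"rz":2},{"grip":0,"x":0,"y":0,"z":0,"rx":0,"ry":0,"rz":0},{"grip":0,"x":0,"y":0,"z":0,"rx":0,"ry":0,"rz":0}]' 30
python3 - <<'E'
from h import *
show(); plan(631.8,303,300,-2.4)
E
```

```text
time: 9.42
eef_pos: [0.5237, -0.4102, 0.4003]
tcp_rot: [0.96, 0.281, -0.001, -0.002]
contact_force: [-0.2, 0.3, -0.2]
opening: 0.999
time: 10.08
eef_pos: [0.5237, -0.4102, 0.401]
tcp_rot: [1.0, -0.02, -0.001, -0.001]
contact_force: [-0.5, 0.0, 0.1]
opening: 0.997
t 10.08 p [ 523.7 -410.2  401. ] yaw -2.34 tilt [-0.11  0.12] F [-0.5  0.   0.1] op 0.997
rz 0.1
now dx 78.9 dy -717.0 dz 101.0
after dx 78.1 dy -717.1 dz 101.0
```

```bash
python3 -m jog '[{"grip":0,"x":2,"y":-20,"z":0,"rx":0,"ry":0,"rz":0},{"grip":0,"x":4,"y":-39,"z":0,"rx":0,"ry":0,"rz":0},{"grip":0,"x":4,"y":-39,"z":0,"rx":0,"ry":0,"rz":0},{"grip":0,"x":4,"y":-39,"z":0,"rx":0,"ry":0,"rz":0},{"grip":0,"x":4,"y":-39,"z":0,"rx":0,"ry":0,"rz":0},{"grip":0,"x":4,"y":-39,"z":0,"rx":0,"ry":0,"rz":0},{"grip":0,"x":4,"y":-39,"z":0,"rx":0,"ry":0,"rz":0},{"grip":0,"x":4,"y":-39,"z":0,"rx":0,"ry":0,"rz":0}]' 30
python3 -m jog '[{"grip":0,"x":4,"y":-39,"z":0,"rx":0,"ry":0,"rz":0},{"grip":0,"x":4,"y":-39,"z":0,"rx":0,"ry":0,"rz":0},{"grip":0,"x":4,"y":-39,"z":0,"rx":0,"ry":0,"rz":0},{"grip":0,"x":4,"y":-39,"z":0,"rx":0,"ry":0,"rz":0},{"grip":0,"x":4,"y":-39,"z":0,"rx":0,"ry":0,"rz":0},{"grip":0,"x":4,"y":-39,"z":0,"rx":0,"ry":0,"rz":0},{"grip":0,"x":4,"y":-39,"z":0,"rx":0,"ry":0,"rz":0},{"grip":0,"x":4,"y":-39,"z":0,"rx":0,"ry":0,"rz":0}]' 30
python3 -m jog '[{"grip":0,"x":6,"y":-39,"z":0,"rx":0,"ry":0,"rz":0},{"grip":0,"x":6,"y":-39,"z":0,"rx":0,"ry":0,"rz":0},{"grip":0,"x":4,"y":-24,"z":0,"rx":0,"ry":0,"rz":0},{"grip":0,"x":0,"y":-10,"z":10,"rx":0,"ry":0,"rz":0},{"grip":0,"x":0,"y":0,"z":25,"rx":0,"ry":0,"rz":0},{"grip":0,"x":0,"y":0,"z":30,"rx":0,"ry":0,"rz":0},{"grip":0,"x":0,"y":0,"z":25,"rx":0,"ry":0,"rz":0},{"grip":0,"x":0,"y":0,"z":10,"rx":0,"ry":0,"rz":0}]' 30
python3 - <<'E'
from h import *
show(); plan(631.8,303,197,-2.4);snap("wrist","j_wrist")
E
```

```text
time: 10.75
eef_pos: [0.5659, -0.1169, 0.4022]
tcp_rot: [1.0, -0.021, -0.0, -0.0]
contact_force: [1.1, 0.9, -0.4]
opening: 0.999
time: 11.42
eef_pos: [0.6109, 0.1936, 0.4021]
tcp_rot: [1.0, -0.02, -0.0, 0.0]
contact_force: [0.9, 0.4, 1.3]
opening: 1.0
time: 12.08
eef_pos: [0.6302, 0.3016, 0.2961]
tcp_rot: [1.0, -0.021, -0.005, 0.002]
contact_force: [-0.9, -0.8, -0.9]
opening: 0.999
t 12.08 p [630.2 301.6 296.1] yaw -2.39 tilt [-0.53 -0.19] F [-0.9 -0.8 -0.9] op 0.999
rz 0.0
now dx 1.6 dy -1.4 dz 99.1
after dx 1.6 dy -1.4 dz 99.1
```

View pics/j_wrist.png

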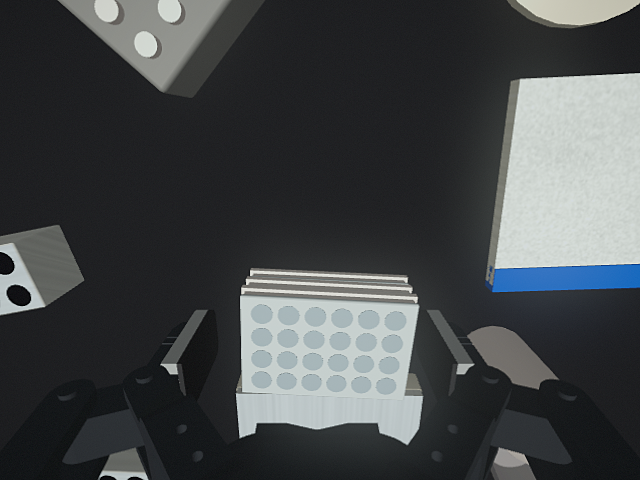

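Run:
```python
from h import *
s,p,M=st(); c=snap("wrist")
im=cv2.resize(c["frame"][255:410,220:440,::-1],None,fx=3.5,fy=3.5,interpolation=cv2.INTER_CUBIC);cv2.imwrite("pics/k.png",im)
print((unproj(c,[(241,296),(417,300),(409,397),(241,391)],.048)*1e3).round(1)); print((unproj(c,[(245,287),(413,292)],.032)*1e3).round(1));print((unproj(c,[(249,269),(407,277)],.016)*1e3).round(1))
```

```text
[[573.8 273.2  48. ]
 [695.2 265.6  48. ]
 [693.3 182.2  48. ]
 [564.7 192.2  48. ]]
[[573.2 272.2  32. ]
 [696.6 263.5  32. ]]
[[573.9 279.7  16. ]
 [695.7 268.3  16. ]]
```

View pics/k.png

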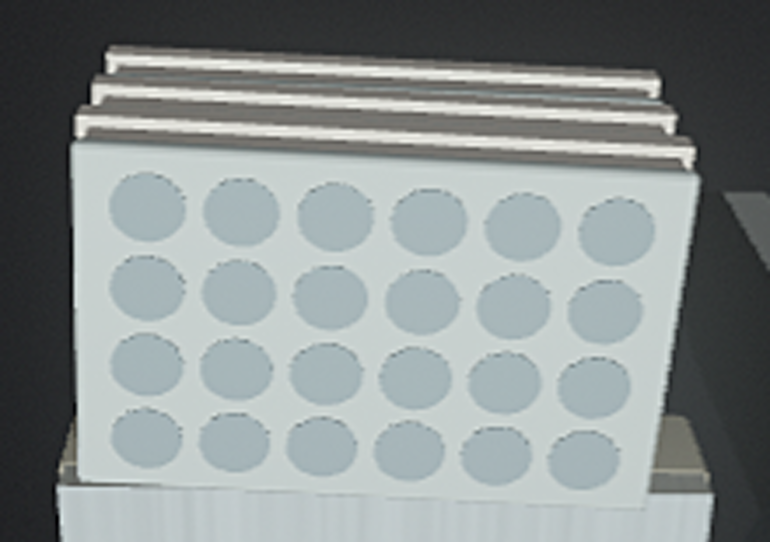

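```bash
python3 -m jog '[{"grip":0,"x":1,"y":0,"z":25,"rx":0,"ry":0,"rz":0},{"grip":0,"x":0,"y":0,"z":30,"rx":0,"ry":0,"rz":0},{"grip":0,"x":0,"y":0,"z":20,"rx":0,"ry":0,"rz":0},{"grip":0,"x":0,"y":0,"z":12,"rx":0,"ry":0,"rz":0},{"grip":0,"x":0,"y":0,"z":6,"rx":0,"ry":0,"rz":0},{"grip":0,"x":0,"y":0,"z":2,"rx":0,"ry":0,"rz":0},{"grip":0,"x":0,"y":0,"z":0,"rx":0,"ry":0,"rz":0},{"grip":0,"x":0,"y":0,"z":0,"rx":0,"ry":0,"rz":0}]' 30
python3 - <<'E'
from h import *
show(); plan(631.8,303,197,-2.4);snap("wrist","l_wrist");snap("scene","l_scene")
E
```

```text
time: 12.85
eef_pos: [0.6336, 0.303, 0.2099]
tcp_rot: [1.0, -0.021, 0.002, -0.001]
contact_force: [-0.0, -0.2, 0.5]
opening: 1.001
t 12.85 p [633.6 303.  209.9] yaw -2.4 tilt [0.19 0.06] F [-0.  -0.2  0.5] op 1.001
rz -0.0
now dx -1.8 dy 0.1 dz 12.9
after dx -1.8 dy 0.1 dz 12.9
```

View pics/l_wrist.png

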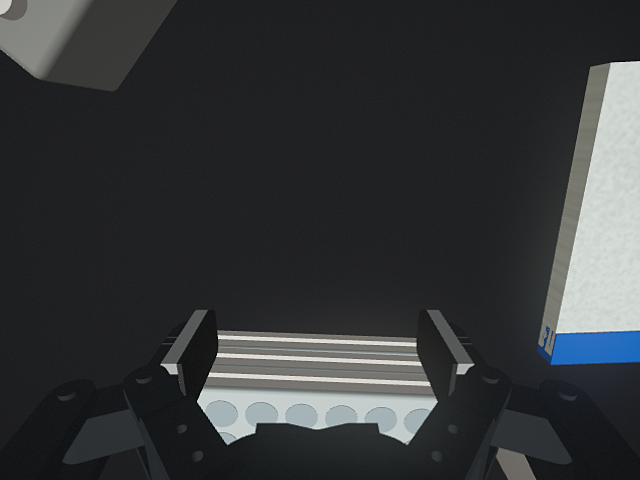

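View pics/l_scene.png

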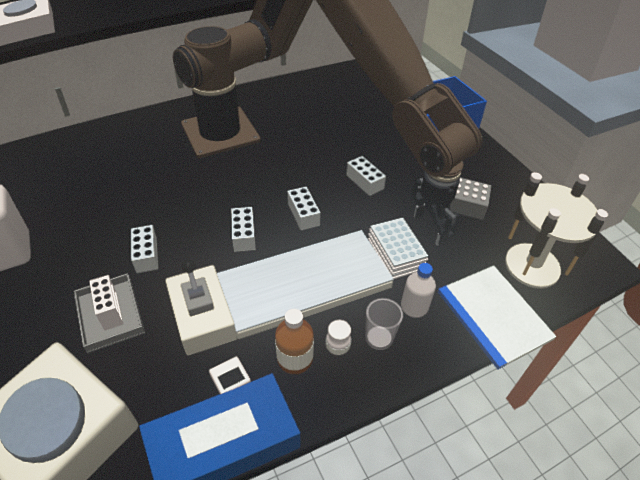

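```bash
python3 -m jog '[{"grip":0,"x":-1,"y":0,"z":4,"rx":0,"ry":0,"rz":0},{"grip":0,"x":0,"y":0,"z":4,"rx":0,"ry":0,"rz":0},{"grip":0,"x":0,"y":0,"z":1,"rx":0,"ry":0,"rz":0},{"grip":0,"x":0,"y":0,"z":0,"rx":0,"ry":0,"rz":0},{"grip":0,"x":0,"y":0,"z":0,"rx":0,"ry":0,"rz":0},{"grip":0,"x":0,"y":0,"z":0,"rx":0,"ry":0,"rz":0}]' 30
```

```text
time: 13.45
eef_pos: [0.6318, 0.3028, 0.1987]
tcp_rot: [1.0, -0.021, -0.0, 0.0]
contact_force: [-0.4, 0.1, -0.0]
opening: 1.0
```

```bash
python3 -m jog '[{"grip":0,"x":0,"y":3,"z":1,"rx":0,"ry":0,"rz":0},{"grip":0,"x":0,"y":6,"z":0,"rx":0,"ry":0,"rz":0},{"grip":0,"x":0,"y":6,"z":0,"rx":0,"ry":0,"rz":0},{"grip":0,"x":0,"y":4,"z":0,"rx":0,"ry":0,"rz":0},{"grip":0,"x":0,"y":4,"z":0,"rx":0,"ry":0,"rz":0},{"grip":0,"x":0,"y":5,"z":0,"rx":0,"ry":0,"rz":0},{"grip":0,"x":0,"y":6,"z":0,"rx":0,"ry":0,"rz":0},{"grip":0,"x":0,"y":6,"z":0,"rx":0,"ry":0,"rz":0}]' 30
python3 - <<'E'
from h import *
show();snap("wrist","m_wrist")
E
```

```text
time: 14.12
eef_pos: [0.6301, 0.2623, 0.1977]
tcp_rot: [1.0, -0.021, 0.0, -0.0]
contact_force: [0.1, 0.0, 0.2]
opening: 1.001
t 14.12 p [630.1 262.3 197.7] yaw -2.4 tilt [0.01 0.01] F [0.1 0.  0.2] op 1.001
```

View pics/m_wrist.png

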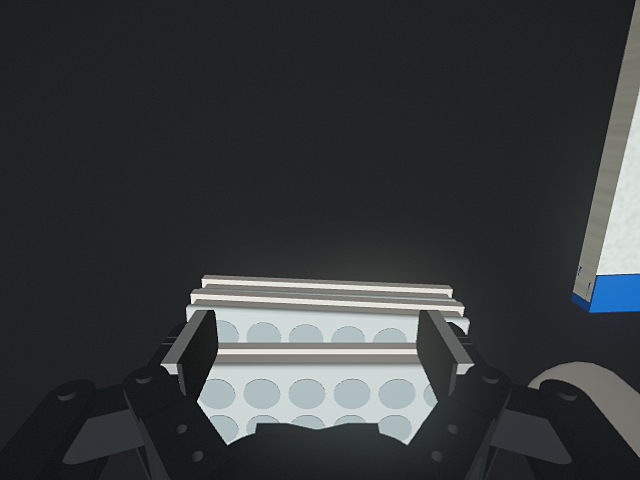

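```bash
python3 -m jog '[{"grip":0,"x":0,"y":7,"z":0,"rx":0,"ry":0,"rz":0},{"grip":0,"x":0,"y":8,"z":0,"rx":0,"ry":0,"rz":0},{"grip":0,"x":0,"y":8,"z":0,"rx":0,"ry":0,"rz":0},{"grip":0,"x":0,"y":8,"z":0,"rx":0,"ry":0,"rz":0},{"grip":0,"x":0,"y":8,"z":0,"rx":0,"ry":0,"rz":0},{"grip":0,"x":0,"y":8,"z":0,"rx":0,"ry":0,"rz":0},{"grip":0,"x":0,"y":8,"z":0,"rx":0,"ry":0,"rz":0},{"grip":0,"x":0,"y":8,"z":0,"rx":0,"ry":0,"rz":0}]' 30
python3 -m jog '[{"grip":0,"x":0,"y":8,"z":0,"rx":0,"ry":0,"rz":0},{"grip":0,"x":0,"y":8,"z":0,"rx":0,"ry":0,"rz":0},{"grip":0,"x":0,"y":8,"z":0,"rx":0,"ry":0,"rz":0},{"grip":0,"x":0,"y":8,"z":0,"rx":0,"ry":0,"rz":0},{"grip":0,"x":0,"y":6,"z":0,"rx":0,"ry":0,"rz":0},{"grip":0,"x":0,"y":4,"z":0,"rx":0,"ry":0,"rz":0},{"grip":0,"x":0,"y":0,"z":0,"rx":0,"ry":0,"rz":0},{"grip":0,"x":0,"y":0,"z":0,"rx":0,"ry":0,"rz":0}]' 30
python3 - <<'E'
from h import *
show();snap("wrist","n_wrist");snap("top","n_top")
E
```

```text
time: 14.83
eef_pos: [0.6275, 0.199, 0.1978]
tcp_rot: [1.0, -0.021, 0.0, 0.0]
contact_force: [0.1, 1.3, 0.0]
opening: 1.0
time: 15.5
eef_pos: [0.6258, 0.1576, 0.1977]
tcp_rot: [1.0, -0.021, -0.0, 0.0]
contact_force: [0.2, -0.5, -0.2]
opening: 1.0
t 15.5 p [625.8 157.6 197.7] yaw -2.42 tilt [-0.01 -0.02] F [ 0.2 -0.5 -0.2] op 1.0
```

View pics/n_wrist.png

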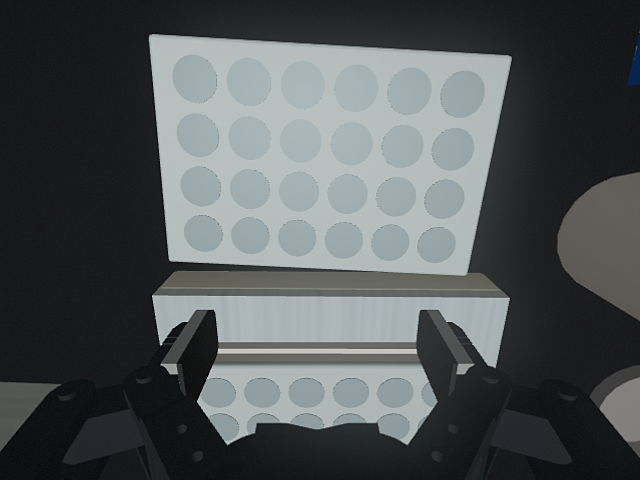

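View pics/n_top.png

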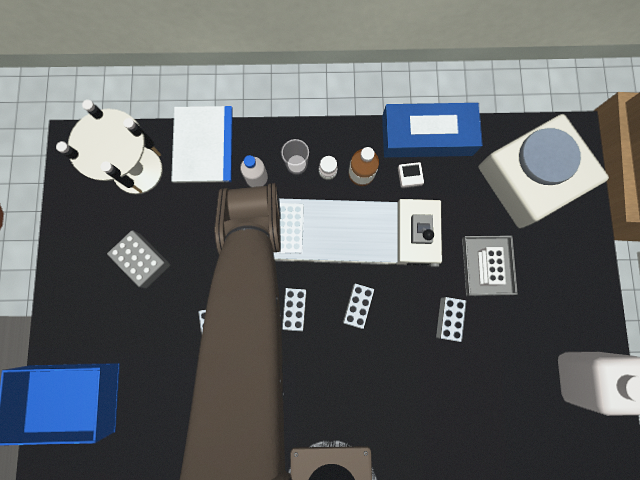

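```bash
python3 - <<'E'
from h import *
c=snap("wrist");print((unproj(c,[(153,296),(510,298)],.03)*1e3).round(1))
E
python3 -m jog '[{"grip":0,"x":0,"y":7,"z":0,"rx":0,"ry":0,"rz":0},{"grip":0,"x":0,"y":12,"z":0,"rx":0,"ry":0,"rz":0},{"grip":0,"x":0,"y":14,"z":0,"rx":0,"ry":0,"rz":0},{"grip":0,"x":0,"y":14,"z":0,"rx":0,"ry":0,"rz":0},{"grip":0,"x":0,"y":14,"z":0,"rx":0,"ry":0,"rz":0},{"grip":0,"x":0,"y":14,"z":0,"rx":0,"ry":0,"rz":0},{"grip":0,"x":0,"y":14,"z":0,"rx":0,"ry":0,"rz":0},{"grip":0,"x":0,"y":14,"z":0,"rx":0,"ry":0,"rz":0}]' 30
python3 -m jog '[{"grip":0,"x":0,"y":14,"z":0,"rx":0,"ry":0,"rz":0},{"grip":0,"x":0,"y":14,"z":0,"rx":0,"ry":0,"rz":0},{"grip":0,"x":0,"y":14,"z":0,"rx":0,"ry":0,"rz":0},{"grip":0,"x":0,"y":14,"z":0,"rx":0,"ry":0,"rz":0},{"grip":0,"x":0,"y":14,"z":0,"rx":0,"ry":0,"rz":0},{"grip":0,"x":0,"y":14,"z":0,"rx":0,"ry":0,"rz":0},{"grip":0,"x":0,"y":10,"z":0,"rx":0,"ry":0,"rz":0},{"grip":0,"x":0,"y":6,"z":0,"rx":0,"ry":0,"rz":0}]' 30
python3 -m jog '[{"grip":0,"x":0,"y":3,"z":0,"rx":0,"ry":0,"rz":0},{"grip":0,"x":0,"y":3,"z":0,"rx":0,"ry":0,"rz":0},{"grip":0,"x":0,"y":0,"z":0,"rx":0,"ry":0,"rz":0},{"grip":0,"x":0,"y":0,"z":0,"rx":0,"ry":0,"rz":0}]' 30
python3 - <<'E'
from h import *
show();snap("top","o_top")
E
```

```text
[[555.1 173.4  30. ]
 [710.3 165.9  30. ]]
time: 16.32
eef_pos: [0.6213, 0.0532, 0.1978]
tcp_rot: [1.0, -0.021, 0.0, 0.0]
contact_force: [0.3, 1.4, 0.3]
opening: 1.003
time: 16.98
eef_pos: [0.6172, -0.0464, 0.1978]
tcp_rot: [1.0, -0.022, 0.0, 0.0]
contact_force: [0.3, 1.8, 1.4]
opening: 1.003
time: 17.32
eef_pos: [0.6168, -0.0508, 0.1974]
tcp_rot: [1.0, -0.021, -0.0, 0.0]
contact_force: [-0.8, -0.2, 0.6]
opening: 1.0
t 17.32 p [616.8 -50.8 197.4] yaw -2.37 tilt [-0.03 -0.03] F [-0.8 -0.2  0.6] op 1.0
```

View pics/o_top.png

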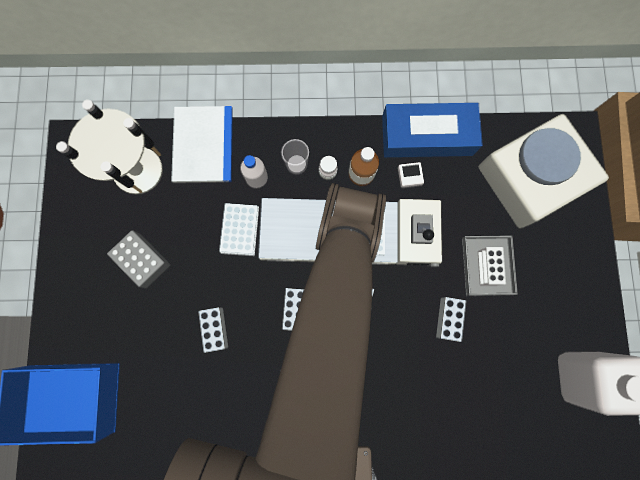

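```bash
python3 -m jog '[{"grip":0,"x":0,"y":4,"z":0,"rx":0,"ry":0,"rz":0},{"grip":0,"x":0,"y":5,"z":0,"rx":0,"ry":0,"rz":0},{"grip":0,"x":0,"y":5,"z":0,"rx":0,"ry":0,"rz":0},{"grip":0,"x":0,"y":5,"z":0,"rx":0,"ry":0,"rz":0},{"grip":0,"x":0,"y":4,"z":0,"rx":0,"ry":0,"rz":0},{"grip":0,"x":0,"y":2,"z":0,"rx":0,"ry":0,"rz":0},{"grip":0,"x":0,"y":0,"z":0,"rx":0,"ry":0,"rz":0}]' 30
python3 -m jog '[{"grip":0,"x":0,"y":1.5,"z":0,"rx":0,"ry":0,"rz":0},{"grip":0,"x":0,"y":1.5,"z":0,"rx":0,"ry":0,"rz":0},{"grip":0,"x":0,"y":0,"z":0,"rx":0,"ry":0,"rz":0}]' 30
python3 -m jog '[{"grip":0,"x":0,"y":1.5,"z":0,"rx":0,"ry":0,"rz":0},{"grip":0,"x":0,"y":0.5,"z":0,"rx":0,"ry":0,"rz":0},{"grip":0,"x":0,"y":0,"z":0,"rx":0,"ry":0,"rz":0}]' 30
python3 - <<'E'
from h import *
show();snap("wrist","p_wrist")
E
```

```text
time: 17.95
eef_pos: [0.6159, -0.0766, 0.1978]
tcp_rot: [1.0, -0.021, 0.0, 0.0]
contact_force: [0.0, 0.2, -0.7]
opening: 1.003
time: 18.2
eef_pos: [0.6158, -0.079, 0.1978]
tcp_rot: [1.0, -0.021, 0.0, 0.0]
contact_force: [0.2, 0.6, 0.3]
opening: 0.999
time: 18.45
eef_pos: [0.6158, -0.0808, 0.1978]
tcp_rot: [1.0, -0.021, 0.0, 0.0]
contact_force: [-0.2, 0.3, -0.3]
opening: 1.0
t 18.45 p [615.8 -80.8 197.8] yaw -2.39 tilt [ 0.01 -0.  ] F [-0.2  0.3 -0.3] op 1.0
```

View pics/p_wrist.png

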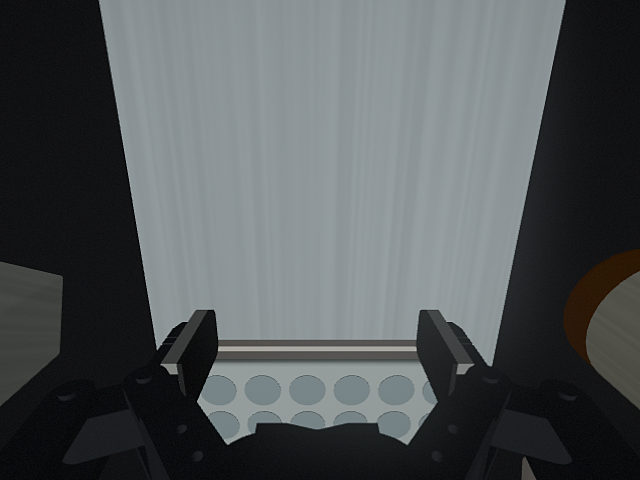

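Still free; step on until the stop pushes back.

```bash
python3 -m jog '[{"grip":0,"x":0,"y":1,"z":0,"rx":0,"ry":0,"rz":0},{"grip":0,"x":0,"y":1,"z":0,"rx":0,"ry":0,"rz":0},{"grip":0,"x":0,"y":0,"z":0,"rx":0,"ry":0,"rz":0}]' 30|grep -E "eef|force"
python3 -m jog '[{"grip":0,"x":0,"y":1,"z":0,"rx":0,"ry":0,"rz":0},{"grip":0,"x":0,"y":0.5,"z":0,"rx":0,"ry":0,"rz":0},{"grip":0,"x":0,"y":0,"z":0,"rx":0,"ry":0,"rz":0}]' 30|grep -E "eef|force"
```

```text
eef_pos: [0.6157, -0.0829, 0.1978]
contact_force: [0.5, 1.5, 0.7]
eef_pos: [0.6157, -0.084, 0.1978]
contact_force: [0.9, 4.2, 1.0]
```

```bash
python3 -m jog '[{"grip":0,"x":0,"y":1,"z":0,"rx":0,"ry":0,"rz":0},{"grip":0,"x":0,"y":0,"z":0,"rx":0,"ry":0,"rz":0},{"grip":0,"x":0,"y":0,"z":0,"rx":0,"ry":0,"rz":0}]' 30|grep -E "eef|force"
```

```text
eef_pos: [0.6157, -0.0844, 0.1979]
contact_force: [2.5, 5.9, 0.6]
```

```bash
python3 -m jog '[{"grip":0,"x":0,"y":1,"z":0,"rx":0,"ry":0,"rz":0},{"grip":0,"x":0,"y":1,"z":0,"rx":0,"ry":0,"rz":0},{"grip":0,"x":0,"y":0,"z":0,"rx":0,"ry":0,"rz":0},{"grip":0,"x":0,"y":0,"z":0,"rx":0,"ry":0,"rz":0}]' 30|grep -E "eef|force"
python3 -c "
from h import *
show();snap('scene','q_scene')
c=snap('scene');cv2.imwrite('pics/q.png',cv2.resize(c['frame'][220:370,150:440,::-1],None,fx=2.7,fy=2.7,interpolation=cv2.INTER_CUBIC))"
```

```text
eef_pos: [0.6158, -0.0852, 0.1979]
contact_force: [2.3, 11.5, 1.0]
t 19.58 p [615.8 -85.2 197.9] yaw -2.6 tilt [0.09 0.33] F [ 2.3 11.5  1. ] op 0.996
```

View pics/q.png

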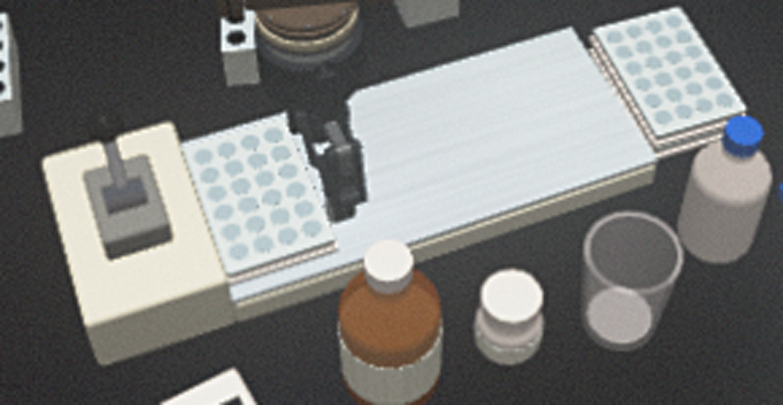

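```bash
python3 -m jog '[{"grip":0,"x":0,"y":-5,"z":0,"rx":0,"ry":0,"rz":0},{"grip":0,"x":0,"y":-15,"z":0,"rx":0,"ry":0,"rz":0},{"grip":0,"x":0,"y":-5,"z":-15,"rx":0,"ry":0,"rz":0},{"grip":0,"x":0,"y":0,"z":-30,"rx":0,"ry":0,"rz":0},{"grip":0,"x":0,"y":0,"z":-35,"rx":0,"ry":0,"rz":-7},{"grip":0,"x":0,"y":0,"z":-35,"rx":0,"ry":0,"rz":-7},{"grip":0,"x":0,"y":0,"z":-25,"rx":0,"ry":0,"rz":-7},{"grip":0,"x":0,"y":0,"z":-10,"rx":0,"ry":0,"rz":-7}]' 30|grep -E "eef|force"
python3 -m jog '[{"grip":0,"x":0,"y":0,"z":0,"rx":0,"ry":0,"rz":-7},{"grip":0,"x":0,"y":0,"z":0,"rx":0,"ry":0,"rz":-7},{"grip":0,"x":0,"y":0,"z":0,"rx":0,"ry":0,"rz":-7},{"grip":0,"x":0,"y":0,"z":0,"rx":0,"ry":0,"rz":-7},{"grip":0,"x":0,"y":0,"z":0,"rx":0,"ry":0,"rz":-7},{"grip":0,"x":0,"y":0,"z":0,"rx":0,"ry":0,"rz":-7},{"grip":0,"x":0,"y":0,"z":0,"rx":0,"ry":0,"rz":-5},{"grip":0,"x":0,"y":0,"z":0,"rx":0,"ry":0,"rz":0}]' 30|grep -E "eef|force"
python3 -c "
from h import *
show();plan(429.7,-74.8,340,72.5);c=snap('wrist','r_wrist')"
```

```text
eef_pos: [0.6173, -0.0622, 0.3533]
contact_force: [1.1, -0.1, 0.6]
eef_pos: [0.6163, -0.0621, 0.3474]
contact_force: [0.6, -0.1, -0.2]
t 21.02 p [616.3 -62.1 347.4] yaw 72.7 tilt [-0.04 -0.06] F [ 0.6 -0.1 -0.2] op 1.001
rz 0.2
now dx -67.6 dy -174.4 dz 7.4
after dx -68.2 dy -174.1 dz 7.4
```

View pics/r_wrist.png

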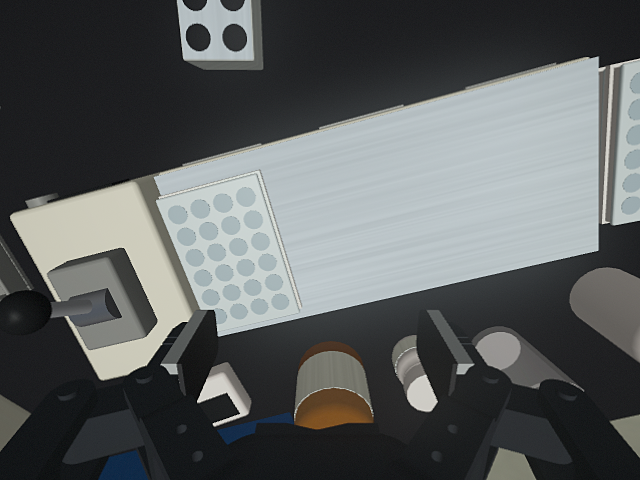

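Run:
```python
from h import *
c=snap("wrist")
cv2.imwrite("pics/s.png",cv2.resize(c["frame"][150:350,130:330,::-1],None,fx=3,fy=3,interpolation=cv2.INTER_CUBIC))
P=(unproj(c,[(157,199),(259,172),(299,311),(213,335)],.046)*1e3).round(1);print(P)
P=(unproj(c,[(157,178),(598,58),(598,250)],.03)*1e3).round(1);print(P)
```

```text
[[ 553.5 -172.8   46. ]
 [ 557.9  -89.3   46. ]
 [ 681.2  -98.2   46. ]
 [ 681.2 -179.5   46. ]]
[[ 538.7 -173.3   30. ]
 [ 556.6  173.1   30. ]
 [ 710.8  165.    30. ]]
```

View pics/s.png

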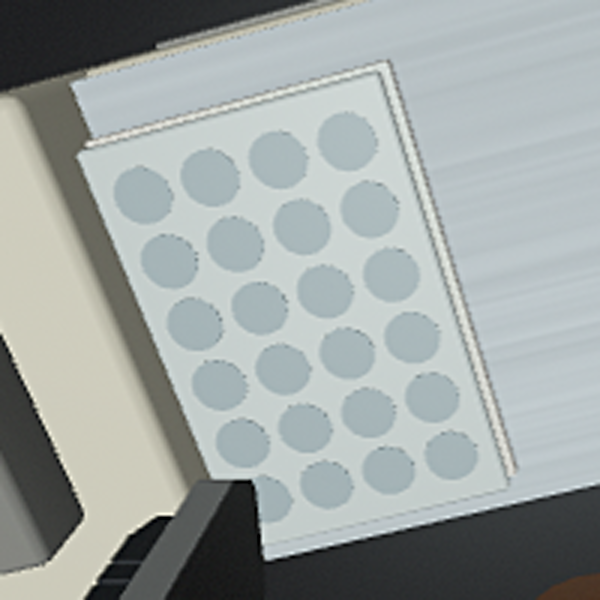

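```bash
python3 -m jog '[{"grip":0,"x":-8,"y":-20,"z":0,"rx":0,"ry":0,"rz":0},{"grip":0,"x":-13,"y":-35,"z":0,"rx":0,"ry":0,"rz":0},{"grip":0,"x":-14,"y":-37,"z":0,"rx":0,"ry":0,"rz":0},{"grip":0,"x":-14,"y":-37,"z":0,"rx":0,"ry":0,"rz":0},{"grip":0,"x":-11,"y":-28,"z":0,"rx":0,"ry":0,"rz":0},{"grip":0,"x":-6,"y":-13,"z":0,"rx":0,"ry":0,"rz":0},{"grip":0,"x":-2,"y":-4,"z":0,"rx":0,"ry":0,"rz":0},{"grip":0,"x":0,"y":0,"z":0,"rx":0,"ry":0,"rz":0}]' 30|grep -E "eef|force"
python3 - <<'E'
from h import *
show();c=snap('wrist','t_wrist');print(tops(c,.045,lo=170,amin=400))
E
```

```text
eef_pos: [0.4295, -0.0752, 0.348]
contact_force: [-0.1, 0.7, -0.2]
t 21.78 p [429.5 -75.2 348. ] yaw 72.48 tilt [ 0.06 -0.04] F [-0.1  0.7 -0.2] op 1.001
[(579.6, -211.8, 72.0, 52.9, -2.8, (np.float64(231.0), np.float64(406.0))), (501.8, -391.9, 50.9, 27.4, -1.0, (np.float64(23.0), np.float64(393.0))), (486.9, -361.3, 42.7, 23.0, -1.0, (np.float64(44.0), np.float64(374.0))), (601.1, -95.9, 163.9, 140.5, 87.1, (np.float64(328.0), np.float64(374.0))), (613.6, 81.0, 154.0, 147.8, 87.2, (np.float64(554.0), np.float64(336.0))), (393.3, -302.2, 98.8, 49.6, -10.5, (np.float64(45.0), np.float64(266.0))), (429.0, -75.2, 98.9, 49.2, -17.6, (np.float64(316.0), np.float64(226.0))), (423.4, 83.2, 99.0, 49.2, -5.2, (np.float64(512.0), np.float64(158.0)))]
```

View pics/t_wrist.png

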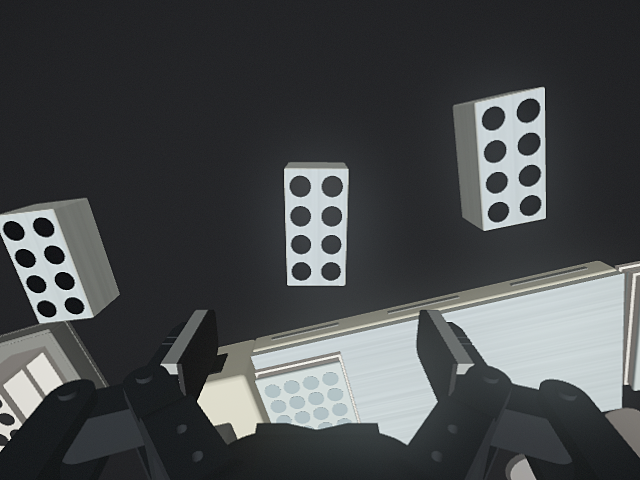

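```bash
python3 -m jog '[{"grip":0,"x":0,"y":-0.5,"z":20,"rx":0,"ry":0,"rz":0},{"grip":0,"x":0,"y":0,"z":35,"rx":0,"ry":0,"rz":0},{"grip":0,"x":0,"y":0,"z":40,"rx":0,"ry":0,"rz":0},{"grip":0,"x":0,"y":0,"z":35,"rx":0,"ry":0,"rz":0},{"grip":0,"x":0,"y":0,"z":20,"rx":0,"ry":0,"rz":0},{"grip":0,"x":0,"y":0,"z":12,"rx":0,"ry":0,"rz":0},{"grip":0,"x":0,"y":0,"z":6,"rx":0,"ry":0,"rz":0},{"grip":0.3,"x":0,"y":0,"z":0,"rx":0,"ry":0,"rz":0}]' 60|grep -E "eef|force"
python3 -m jog '[{"grip":0.4,"x":0,"y":0,"z":0,"rx":0,"ry":0,"rz":0},{"grip":1,"x":0,"y":0,"z":0,"rx":0,"ry":0,"rz":0},{"grip":1,"x":0,"y":0,"z":0,"rx":0,"ry":0,"rz":0},{"grip":1,"x":0,"y":0,"z":0,"rx":0,"ry":0,"rz":0},{"grip":1,"x":0,"y":0,"z":0,"rx":0,"ry":0,"rz":0}]' 60
python3 - <<'E'
from h import *
show()
E
```

```text
eef_pos: [0.4301, -0.0749, 0.1783]
contact_force: [-0.9, -0.3, -0.4]
time: 22.92
eef_pos: [0.4306, -0.0755, 0.1812]
tcp_rot: [0.806, 0.592, 0.001, 0.002]
contact_force: [1.4, -1.1, 4.4]
opening: 0.574
t 22.92 p [430.6 -75.5 181.2] yaw 72.61 tilt [ 0.22 -0.1 ] F [ 1.4 -1.1  4.4] op 0.574
```

```bash
python3 -m jog '[{"grip":1,"x":0,"y":0,"z":-15,"rx":0,"ry":0,"rz":0},{"grip":1,"x":0,"y":0,"z":-30,"rx":0,"ry":0,"rz":0},{"grip":1,"x":0,"y":0,"z":-35,"rx":0,"ry":0,"rz":-5},{"grip":1,"x":0,"y":0,"z":-25,"rx":0,"ry":0,"rz":-5},{"grip":1,"x":0,"y":0,"z":-10,"rx":0,"ry":0,"rz":-5},{"grip":1,"x":5,"y":20,"z":0,"rx":0,"ry":0,"rz":0},{"grip":1,"x":7,"y":35,"z":0,"rx":0,"ry":0,"rz":0},{"grip":1,"x":7,"y":38,"z":0,"rx":0,"ry":0,"rz":0}]' 60|grep -E "eef|force"
python3 -m jog '[{"grip":1,"x":7,"y":38,"z":0,"rx":0,"ry":0,"rz":0},{"grip":1,"x":6,"y":32,"z":0,"rx":0,"ry":0,"rz":0},{"grip":1,"x":4,"y":19,"z":0,"rx":0,"ry":0,"rz":0},{"grip":1,"x":1,"y":8,"z":0,"rx":0,"ry":0,"rz":0},{"grip":1,"x":0,"y":0,"z":0,"rx":0,"ry":0,"rz":0},{"grip":1,"x":0,"y":0,"z":0,"rx":0,"ry":0,"rz":0}]' 60|grep -E "eef|force|open"
python3 - <<'E'
from h import *
show();plan(622,-46.5,211,87.5);c=snap('wrist','u_wrist')
E
```

```text
eef_pos: [0.5228, -0.0593, 0.2938]
contact_force: [-0.2, 0.2, -3.0]
eef_pos: [0.6199, -0.0459, 0.2933]
contact_force: [-0.2, -0.1, -4.9]
opening: 0.576
t 24.08 p [619.9 -45.9 293.3] yaw 87.61 tilt [-0.23  0.04] F [-0.2 -0.1 -4.9] op 0.576
rz 0.1
now dx -0.5 dy 2.1 dz 82.3
after dx -0.5 dy 2.1 dz 82.3
```

View pics/u_wrist.png

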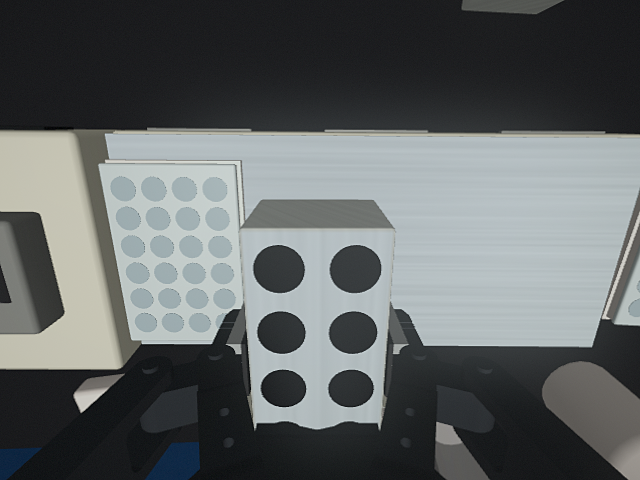

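```bash
python3 -m jog '[{"grip":1,"x":0,"y":2,"z":15,"rx":0,"ry":0,"rz":0},{"grip":1,"x":0,"y":0,"z":25,"rx":0,"ry":0,"rz":0},{"grip":1,"x":0,"y":0,"z":18,"rx":0,"ry":0,"rz":0},{"grip":1,"x":0,"y":0,"z":10,"rx":0,"ry":0,"rz":0},{"grip":1,"x":0,"y":0,"z":5,"rx":0,"ry":0,"rz":0},{"grip":1,"x":0,"y":0,"z":2,"rx":0,"ry":0,"rz":0},{"grip":1,"x":0,"y":0,"z":0,"rx":0,"ry":0,"rz":0},{"grip":1,"x":0,"y":0,"z":0,"rx":0,"ry":0,"rz":0}]' 60|grep -E "eef|force|open"
python3 -m jog '[{"grip":1,"x":0,"y":0,"z":1.5,"rx":0,"ry":0,"rz":0},{"grip":1,"x":0,"y":0,"z":1,"rx":0,"ry":0,"rz":0},{"grip":1,"x":0,"y":0,"z":0,"rx":0,"ry":0,"rz":0},{"grip":1,"x":0,"y":0,"z":0,"rx":0,"ry":0,"rz":0}]' 60|grep -E "eef|force|open"
```

```text
eef_pos: [0.6235, -0.0463, 0.2209]
contact_force: [0.3, -0.5, -5.1]
opening: 0.573
eef_pos: [0.6231, -0.0461, 0.2175]
contact_force: [-0.2, 0.7, -4.5]
opening: 0.573
```

```bash
python3 -m jog '[{"grip":1,"x":0,"y":0,"z":2,"rx":0,"ry":0,"rz":0},{"grip":1,"x":0,"y":0,"z":1.5,"rx":0,"ry":0,"rz":0},{"grip":1,"x":0,"y":0,"z":1,"rx":0,"ry":0,"rz":0},{"grip":1,"x":0,"y":0,"z":0,"rx":0,"ry":0,"rz":0},{"grip":1,"x":0,"y":0,"z":0,"rx":0,"ry":0,"rz":0}]' 60|grep -E "eef|force|open"
python3 -m jog '[{"grip":1,"x":0,"y":0,"z":1,"rx":0,"ry":0,"rz":0},{"grip":1,"x":0,"y":0,"z":0.5,"rx":0,"ry":0,"rz":0},{"grip":1,"x":0,"y":0,"z":0,"rx":0,"ry":0,"rz":0},{"grip":1,"x":0,"y":0,"z":0,"rx":0,"ry":0,"rz":0}]' 60|grep -E "eef|force|open"
```

```text
eef_pos: [0.6229, -0.0461, 0.2125]
contact_force: [0.7, -0.1, -4.6]
opening: 0.577
eef_pos: [0.6231, -0.0461, 0.2114]
contact_force: [-0.6, 0.6, -2.4]
opening: 0.581
```

```bash
python3 -m jog '[{"grip":0.25,"x":0,"y":0,"z":0,"rx":0,"ry":0,"rz":0},{"grip":0.25,"x":0,"y":0,"z":0,"rx":0,"ry":0,"rz":0},{"grip":0.25,"x":0,"y":0,"z":0,"rx":0,"ry":0,"rz":0},{"grip":0.25,"x":0,"y":0,"z":-5,"rx":0,"ry":0,"rz":0},{"grip":0.25,"x":0,"y":0,"z":-20,"rx":0,"ry":0,"rz":0},{"grip":0.25,"x":0,"y":0,"z":-30,"rx":0,"ry":0,"rz":0},{"grip":0.6,"x":0,"y":0,"z":-20,"rx":0,"ry":0,"rz":0},{"grip":1,"x":20,"y":0,"z":0,"rx":0,"ry":0,"rz":0}]' 60|grep -E "eef|force|open"
python3 -m jog '[{"grip":1,"x":20,"y":0,"z":0,"rx":0,"ry":0,"rz":0},{"grip":1,"x":8,"y":0,"z":0,"rx":0,"ry":0,"rz":0},{"grip":1,"x":2,"y":0,"z":0,"rx":0,"ry":0,"rz":0},{"grip":1,"x":0,"y":0,"z":0,"rx":0,"ry":0,"rz":0},{"grip":1,"x":0,"y":0,"z":0,"rx":0,"ry":0,"rz":0}]' 60|grep -E "eef|force|open"
python3 - <<'E'
from h import *
show();c=snap('wrist','v_wrist')
E
```

```text
eef_pos: [0.626, -0.0286, 0.2934]
contact_force: [1.4, 0.6, 0.9]
opening: 0.476
eef_pos: [0.625, 0.0035, 0.2859]
contact_force: [-0.4, 0.2, 0.2]
opening: -0.002
t 26.97 p [625.    3.5 285.9] yaw 87.6 tilt [-0.03 -0.02] F [-0.4  0.2  0.2] op -0.002
```

View pics/v_wrist.png

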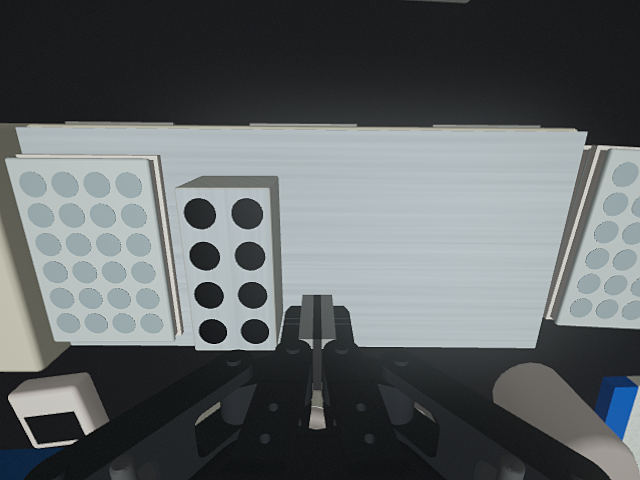

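```bash
python3 - <<'E'
from h import *
c=snap('wrist')
for n,uv,z in [("blk",[(177,189),(277,189),(281,348),(196,350)],.075),("plate lid",[(7,158),(150,158),(176,340)],.046),("deck",[(20,128),(587,131),(539,347)],.03)]:
    P=unproj(c,uv,z)[:,:2]*1e3; d=np.diff(P,axis=0);print(n,P.round(1).tolist(),np.hypot(*d.T).round(1),np.degrees(np.arctan2(d[:,1],d[:,0])).round(1))
E
python3 -m jog '[{"grip":1,"x":0,"y":-2,"z":15,"rx":0,"ry":0,"rz":0},{"grip":1,"x":0,"y":0,"z":25,"rx":0,"ry":0,"rz":0},{"grip":1,"x":0,"y":0,"z":15,"rx":0,"ry":0,"rz":0},{"grip":1,"x":0,"y":0,"z":8,"rx":0,"ry":0,"rz":0},{"grip":1,"x":0,"y":0,"z":3,"rx":0,"ry":0,"rz":0},{"grip":1,"x":0,"y":0,"z":0,"rx":0,"ry":0,"rz":0},{"grip":1,"x":-4,"y":0,"z":0,"rx":0,"ry":0,"rz":0},{"grip":1,"x":-5,"y":0,"z":0,"rx":0,"ry":0,"rz":0}]' 60|grep -E "eef|force|open"
python3 -m jog '[{"grip":1,"x":-5,"y":0,"z":0,"rx":0,"ry":0,"rz":0},{"grip":1,"x":-5,"y":0,"z":0,"rx":0,"ry":0,"rz":0},{"grip":1,"x":-5,"y":0,"z":0,"rx":0,"ry":0,"rz":0},{"grip":1,"x":-3,"y":0,"z":0,"rx":0,"ry":0,"rz":0},{"grip":1,"x":-1,"y":0,"z":0,"rx":0,"ry":0,"rz":0},{"grip":1,"x":0,"y":0,"z":0,"rx":0,"ry":0,"rz":0}]' 60|grep -E "eef|force|open"
```

```text
blk [[571.6, -65.8], [573.8, -14.2], [670.3, -19.5], [669.5, -71.0]] [51.6 96.7 51.6] [ 87.6  -3.1 -90.9]
plate lid [[554.2, -173.1], [557.6, -90.2], [681.2, -96.3]] [ 82.9 123.8] [87.6 -2.8]
deck [[537.8, -173.2], [554.3, 172.6], [709.6, 168.3]] [346.1 155.4] [87.3 -1.6]
eef_pos: [0.6234, -0.0053, 0.2217]
contact_force: [-1.6, -0.5, -0.5]
opening: 0.004
eef_pos: [0.6225, -0.0241, 0.2216]
contact_force: [1.3, 4.2, 4.2]
opening: 0.0
```

```bash
python3 -m jog '[{"grip":1,"x":-2,"y":0,"z":0,"rx":0,"ry":0,"rz":0},{"grip":1,"x":-2,"y":0,"z":0,"rx":0,"ry":0,"rz":0},{"grip":1,"x":-2,"y":0,"z":0,"rx":0,"ry":0,"rz":0},{"grip":1,"x":-1,"y":0,"z":0,"rx":0,"ry":0,"rz":0},{"grip":1,"x":0,"y":0,"z":0,"rx":0,"ry":0,"rz":0}]' 60|grep -E "eef|force"
python3 -m jog '[{"grip":1,"x":-2,"y":0,"z":0,"rx":0,"ry":0,"rz":0},{"grip":1,"x":-2,"y":0,"z":0,"rx":0,"ry":0,"rz":0},{"grip":1,"x":0,"y":0,"z":0,"rx":0,"ry":0,"rz":0}]' 60|grep -E "eef|force"
```

```text
eef_pos: [0.6222, -0.0308, 0.2216]
contact_force: [0.4, 5.8, 5.1]
eef_pos: [0.6223, -0.0329, 0.2219]
contact_force: [1.9, 13.8, 5.8]
```

```bash
python3 -m jog '[{"grip":1,"x":-2,"y":0,"z":0,"rx":0,"ry":0,"rz":0},{"grip":1,"x":-1,"y":0,"z":0,"rx":0,"ry":0,"rz":0},{"grip":1,"x":0,"y":0,"z":0,"rx":0,"ry":0,"rz":0}]' 60|grep -E "eef|force"
python3 -c "
from h import *
c=snap('wrist','w_wrist')"
```

```text
eef_pos: [0.6223, -0.0341, 0.2225]
contact_force: [1.1, 20.8, 9.1]
```

View pics/w_wrist.png

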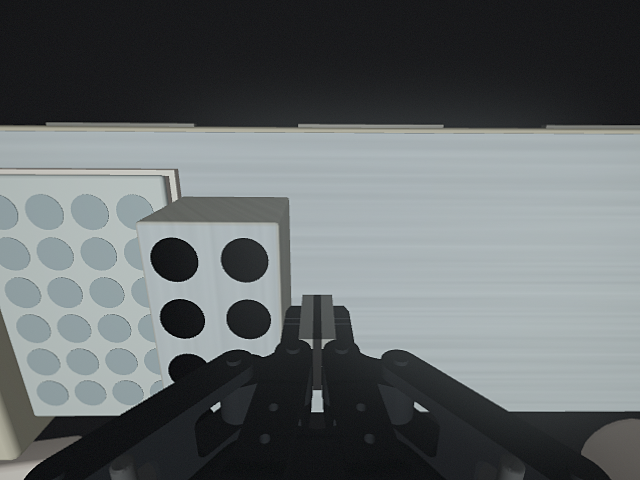

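```bash
python3 -m jog '[{"grip":1,"x":6,"y":0,"z":0,"rx":0,"ry":0,"rz":0},{"grip":1,"x":2,"y":0,"z":-15,"rx":0,"ry":0,"rz":0},{"grip":1,"x":0,"y":0,"z":-35,"rx":0,"ry":0,"rz":0},{"grip":0,"x":5,"y":-15,"z":-35,"rx":0,"ry":0,"rz":1.3},{"grip":0,"x":14,"y":-31,"z":-25,"rx":0,"ry":0,"rz":1.4},{"grip":0,"x":16,"y":-36,"z":0,"rx":0,"ry":0,"rz":0},{"grip":0,"x":16,"y":-36,"z":0,"rx":0,"ry":0,"rz":0},{"grip":0,"x":16,"y":-36,"z":0,"rx":0,"ry":0,"rz":0}]' 60|grep -E "eef|force"
python3 -m jog '[{"grip":0,"x":14,"y":-30,"z":0,"rx":0,"ry":0,"rz":0},{"grip":0,"x":8,"y":-16,"z":0,"rx":0,"ry":0,"rz":0},{"grip":0,"x":2,"y":-6,"z":0,"rx":0,"ry":0,"rz":0},{"grip":0,"x":0,"y":0,"z":0,"rx":0,"ry":0,"rz":0},{"grip":0,"x":0,"y":0,"z":0,"rx":0,"ry":0,"rz":0}]' 60|grep -E "eef|force"
python3 - <<'E'
from h import *
show();c=snap('wrist','x_wrist');
for o in tops(c,.045,lo=170,amin=400):
    if abs(o[2]-99)<5: print(o); plan(o[0],o[1],180,o[4]+90)
c=snap('top','x_top');[print('top',o) for o in tops(c,.045,roi=(190,275,530,370))]
E
```

```text
eef_pos: [0.4725, 0.0486, 0.3302]
contact_force: [-0.6, -0.3, -0.5]
eef_pos: [0.4249, 0.0768, 0.3303]
contact_force: [-0.6, -0.3, -0.2]
t 30.28 p [424.9  76.8 330.3] yaw 84.9 tilt [ 0.08 -0.07] F [-0.6 -0.3 -0.2] op 0.997
(423.5, 83.6, 98.0, 49.2, -5.2, (np.float64(325.0), np.float64(229.0)))
rz 0.1
now dx 6.8 dy -2.4 dz 150.4
after dx 6.8 dy -2.4 dz 150.4
(414.8, 300.4, 98.9, 32.7, 9.1, (np.float64(617.0), np.float64(194.0)))
rz -14.2
now dx 222.0 dy -30.5 dz 150.4
after dx 222.7 dy 25.0 dz 150.4
top (393.8, -302.6, 100.2, 49.2, -10.4, (np.float64(453.0), np.float64(319.0)))
top (413.6, 309.4, 100.5, 49.4, 9.0, (np.float64(201.0), np.float64(315.0)))
top (488.3, -407.8, 63.6, 24.6, 85.7, (np.float64(494.0), np.float64(279.0)))
top (476.9, -397.6, 103.0, 44.3, 89.1, (np.float64(487.0), np.float64(285.0)))
```

View pics/x_wrist.png

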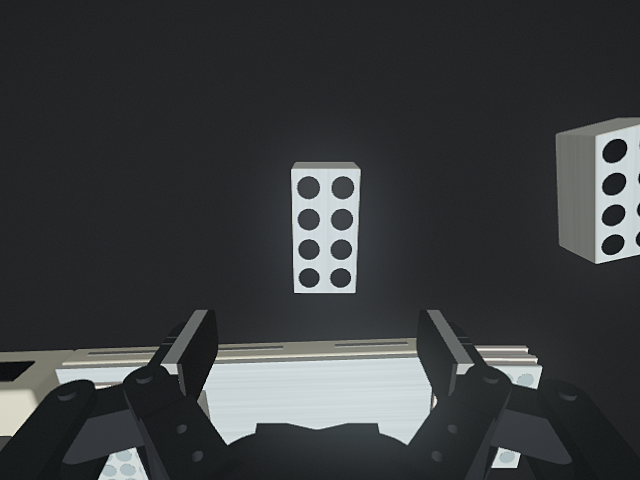

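```bash
python3 -m jog '[{"grip":0,"x":5,"y":-1,"z":15,"rx":0,"ry":0,"rz":0},{"grip":0,"x":2,"y":-0.5,"z":30,"rx":0,"ry":0,"rz":0},{"grip":0,"x":0,"y":0,"z":35,"rx":0,"ry":0,"rz":0},{"grip":0,"x":0,"y":0,"z":30,"rx":0,"ry":0,"rz":0},{"grip":0,"x":0,"y":0,"z":20,"rx":0,"ry":0,"rz":0},{"grip":0,"x":0,"y":0,"z":12,"rx":0,"ry":0,"rz":0},{"grip":0,"x":0,"y":0,"z":6,"rx":0,"ry":0,"rz":0},{"grip":0.3,"x":0,"y":0,"z":2,"rx":0,"ry":0,"rz":0}]' 60|grep -E "eef|force"
python3 -m jog '[{"grip":0.4,"x":0,"y":0,"z":0,"rx":0,"ry":0,"rz":0},{"grip":1,"x":0,"y":0,"z":0,"rx":0,"ry":0,"rz":0},{"grip":1,"x":0,"y":0,"z":0,"rx":0,"ry":0,"rz":0},{"grip":1,"x":0,"y":0,"z":0,"rx":0,"ry":0,"rz":0},{"grip":1,"x":0,"y":0,"z":0,"rx":0,"ry":0,"rz":0}]' 60|grep -E "eef|force|open"
python3 - <<'E'
from h import *
show();plan(625,5,291,87.5)
E
```

```text
eef_pos: [0.4239, 0.0839, 0.1787]
contact_force: [-0.6, -0.4, 0.7]
eef_pos: [0.4243, 0.0843, 0.1811]
contact_force: [0.9, -1.4, 2.3]
opening: 0.579
t 31.47 p [424.3  84.3 181.1] yaw 84.92 tilt [ 0.2  -0.03] F [ 0.9 -1.4  2.3] op 0.579
rz -2.6
now dx -61.2 dy 206.9 dz -109.9
after dx -70.4 dy 204.0 dz -109.9
```

```bash
python3 -m jog '[{"grip":1,"x":0,"y":0,"z":-15,"rx":0,"ry":0,"rz":0},{"grip":1,"x":0,"y":0,"z":-30,"rx":0,"ry":0,"rz":0},{"grip":1,"x":0,"y":0,"z":-35,"rx":0,"ry":0,"rz":-1.3},{"grip":1,"x":0,"y":0,"z":-25,"rx":0,"ry":0,"rz":-1.3},{"grip":1,"x":0,"y":0,"z":-10,"rx":0,"ry":0,"rz":0},{"grip":1,"x":-6,"y":20,"z":0,"rx":0,"ry":0,"rz":0},{"grip":1,"x":-12,"y":35,"z":0,"rx":0,"ry":0,"rz":0},{"grip":1,"x":-13,"y":38,"z":0,"rx":0,"ry":0,"rz":0}]' 60|grep -E "eef|force"
python3 -m jog '[{"grip":1,"x":-13,"y":38,"z":0,"rx":0,"ry":0,"rz":0},{"grip":1,"x":-13,"y":35,"z":0,"rx":0,"ry":0,"rz":0},{"grip":1,"x":-8,"y":24,"z":0,"rx":0,"ry":0,"rz":0},{"grip":1,"x":-5,"y":12,"z":0,"rx":0,"ry":0,"rz":0},{"grip":1,"x":0,"y":3,"z":0,"rx":0,"ry":0,"rz":0},{"grip":1,"x":0,"y":0,"z":0,"rx":0,"ry":0,"rz":0}]' 60|grep -E "eef|force|open"
python3 - <<'E'
from h import *
show();plan(625,5,213,87.5);c=snap('wrist','y_wrist')
E
```

```text
eef_pos: [0.5143, 0.0497, 0.2934]
contact_force: [1.4, 0.2, -2.8]
eef_pos: [0.625, 0.0054, 0.2928]
contact_force: [-0.7, 0.5, -2.4]
opening: 0.577
t 32.63 p [625.    5.4 292.8] yaw 87.44 tilt [-0.21  0.05] F [-0.7  0.5 -2.4] op 0.577
rz -0.1
now dx -0.4 dy 0.1 dz 79.8
after dx -0.4 dy 0.1 dz 79.8
```

View pics/y_wrist.png

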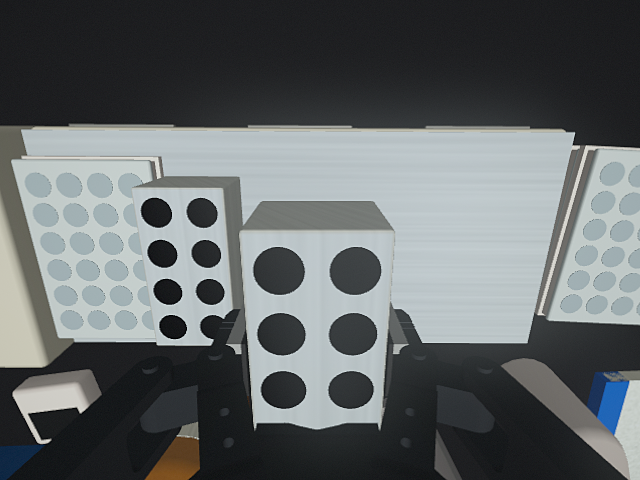

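```bash
python3 - <<'E'
from h import *
c=snap('wrist');print((unproj(c,[(133,189),(226,188)],.075)*1e3).round(1))
E
python3 -m jog '[{"grip":1,"x":0,"y":0,"z":15,"rx":0,"ry":0,"rz":0},{"grip":1,"x":0,"y":0,"z":25,"rx":0,"ry":0,"rz":0},{"grip":1,"x":0,"y":0,"z":18,"rx":0,"ry":0,"rz":0},{"grip":1,"x":0,"y":0,"z":10,"rx":0,"ry":0,"rz":0},{"grip":1,"x":0,"y":0,"z":5,"rx":0,"ry":0,"rz":0},{"grip":1,"x":0,"y":0,"z":4,"rx":0,"ry":0,"rz":0},{"grip":1,"x":0,"y":0,"z":2,"rx":0,"ry":0,"rz":0},{"grip":1,"x":0,"y":0,"z":0,"rx":0,"ry":0,"rz":0}]' 60|grep -E "eef|force|open"
python3 -m jog '[{"grip":1,"x":0,"y":0,"z":1,"rx":0,"ry":0,"rz":0},{"grip":1,"x":0,"y":0,"z":1,"rx":0,"ry":0,"rz":0},{"grip":1,"x":0,"y":0,"z":0,"rx":0,"ry":0,"rz":0},{"grip":1,"x":0,"y":0,"z":0,"rx":0,"ry":0,"rz":0}]' 60|grep -E "eef|force|open"
```

```text
[[570.  -89.2  75. ]
 [571.7 -39.4  75. ]]
eef_pos: [0.6254, 0.0056, 0.2166]
contact_force: [0.8, 0.6, -3.0]
opening: 0.577
eef_pos: [0.6253, 0.0055, 0.2143]
contact_force: [-0.3, 0.2, -2.3]
opening: 0.578
```

```bash
python3 -m jog '[{"grip":1,"x":2,"y":0,"z":0,"rx":0,"ry":0,"rz":0},{"grip":1,"x":2,"y":0,"z":0,"rx":0,"ry":0,"rz":0},{"grip":1,"x":0,"y":0,"z":1.5,"rx":0,"ry":0,"rz":0},{"grip":1,"x":0,"y":0,"z":1,"rx":0,"ry":0,"rz":0},{"grip":1,"x":0,"y":0,"z":0.5,"rx":0,"ry":0,"rz":0},{"grip":1,"x":0,"y":0,"z":0,"rx":0,"ry":0,"rz":0},{"grip":1,"x":0,"y":0,"z":0,"rx":0,"ry":0,"rz":0}]' 60|grep -E "eef|force|open"
```

```text
eef_pos: [0.6254, 0.0097, 0.2112]
contact_force: [-1.1, 1.0, 0.1]
opening: 0.578
```

```bash
python3 -m jog '[{"grip":0.3,"x":0,"y":0,"z":0,"rx":0,"ry":0,"rz":0},{"grip":0.3,"x":0,"y":0,"z":0,"rx":0,"ry":0,"rz":0},{"grip":0.3,"x":0,"y":0,"z":0,"rx":0,"ry":0,"rz":0},{"grip":0.3,"x":0,"y":0,"z":-5,"rx":0,"ry":0,"rz":0},{"grip":0.3,"x":0,"y":0,"z":-20,"rx":0,"ry":0,"rz":0},{"grip":0.3,"x":0,"y":0,"z":-30,"rx":0,"ry":0,"rz":0},{"grip":0.6,"x":0,"y":0,"z":-20,"rx":0,"ry":0,"rz":0},{"grip":1,"x":20,"y":0,"z":0,"rx":0,"ry":0,"rz":0}]' 60|grep -E "eef|force|open"
python3 -m jog '[{"grip":1,"x":20,"y":0,"z":0,"rx":0,"ry":0,"rz":0},{"grip":1,"x":8,"y":0,"z":0,"rx":0,"ry":0,"rz":0},{"grip":1,"x":1,"y":0,"z":0,"rx":0,"ry":0,"rz":0},{"grip":1,"x":0,"y":0,"z":0,"rx":0,"ry":0,"rz":0},{"grip":1,"x":0,"y":0,"z":0,"rx":0,"ry":0,"rz":0}]' 60|grep -E "eef|force|open"
python3 - <<'E'
from h import *
show();c=snap('wrist','z_wrist')
E
```

```text
eef_pos: [0.6284, 0.0272, 0.2927]
contact_force: [1.0, 0.2, 0.4]
opening: 0.428
eef_pos: [0.6274, 0.0579, 0.2855]
contact_force: [-0.8, -0.2, -0.5]
opening: -0.001
t 35.4 p [627.4  57.9 285.5] yaw 87.49 tilt [-0.04 -0.02] F [-0.8 -0.2 -0.5] op -0.001
```

View pics/z_wrist.png

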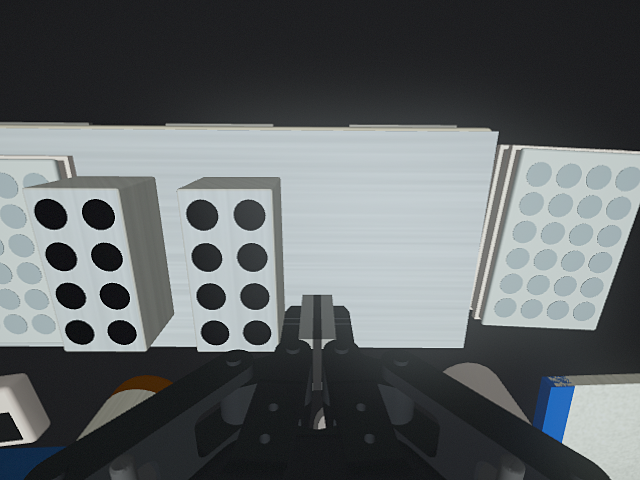

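```bash
python3 -m jog '[{"grip":1,"x":0,"y":-1,"z":15,"rx":0,"ry":0,"rz":0},{"grip":1,"x":0,"y":0,"z":25,"rx":0,"ry":0,"rz":0},{"grip":1,"x":0,"y":0,"z":15,"rx":0,"ry":0,"rz":0},{"grip":1,"x":0,"y":0,"z":8,"rx":0,"ry":0,"rz":0},{"grip":1,"x":0,"y":0,"z":3,"rx":0,"ry":0,"rz":0},{"grip":1,"x":0,"y":0,"z":0,"rx":0,"ry":0,"rz":0},{"grip":1,"x":-4,"y":0,"z":0,"rx":0,"ry":0,"rz":0},{"grip":1,"x":-5,"y":0,"z":0,"rx":0,"ry":0,"rz":0}]' 60|grep -E "eef|force|open"
python3 -m jog '[{"grip":1,"x":-5,"y":0,"z":0,"rx":0,"ry":0,"rz":0},{"grip":1,"x":-5,"y":0,"z":0,"rx":0,"ry":0,"rz":0},{"grip":1,"x":-5,"y":0,"z":0,"rx":0,"ry":0,"rz":0},{"grip":1,"x":-5,"y":0,"z":0,"rx":0,"ry":0,"rz":0},{"grip":1,"x":-3,"y":0,"z":0,"rx":0,"ry":0,"rz":0},{"grip":1,"x":-2,"y":0,"z":0,"rx":0,"ry":0,"rz":0},{"grip":1,"x":-1,"y":0,"z":0,"rx":0,"ry":0,"rz":0},{"grip":1,"x":0,"y":0,"z":0,"rx":0,"ry":0,"rz":0}]' 60|grep -E "eef|force|open"
python3 -m jog '[{"grip":1,"x":-2,"y":0,"z":0,"rx":0,"ry":0,"rz":0},{"grip":1,"x":-2,"y":0,"z":0,"rx":0,"ry":0,"rz":0},{"grip":1,"x":-1,"y":0,"z":0,"rx":0,"ry":0,"rz":0},{"grip":1,"x":0,"y":0,"z":0,"rx":0,"ry":0,"rz":0}]' 60|grep -E "eef|force|open"
```

```text
eef_pos: [0.6267, 0.0493, 0.2214]
contact_force: [-0.4, 1.3, 0.9]
opening: 0.004
eef_pos: [0.6255, 0.0235, 0.2212]
contact_force: [0.8, 5.2, 3.9]
opening: 0.001
eef_pos: [0.6253, 0.0187, 0.2212]
contact_force: [-0.1, 4.2, 4.6]
opening: -0.0
```

```bash
python3 -m jog '[{"grip":1,"x":-2,"y":0,"z":0,"rx":0,"ry":0,"rz":0},{"grip":1,"x":-1,"y":0,"z":0,"rx":0,"ry":0,"rz":0},{"grip":1,"x":0,"y":0,"z":0,"rx":0,"ry":0,"rz":0},{"grip":1,"x":0,"y":0,"z":0,"rx":0,"ry":0,"rz":0}]' 60|grep -E "eef|force"
python3 -m jog '[{"grip":1,"x":-1,"y":0,"z":0,"rx":0,"ry":0,"rz":0},{"grip":1,"x":-1,"y":0,"z":0,"rx":0,"ry":0,"rz":0},{"grip":1,"x":0,"y":0,"z":0,"rx":0,"ry":0,"rz":0}]' 60|grep -E "eef|force"
python3 -c "
from h import *
c=snap('wrist','aa_wrist')"
```

```text
eef_pos: [0.6252, 0.0174, 0.2212]
contact_force: [0.8, 11.4, 4.5]
eef_pos: [0.6252, 0.0167, 0.2213]
contact_force: [2.7, 17.2, 4.6]
```

View pics/aa_wrist.png

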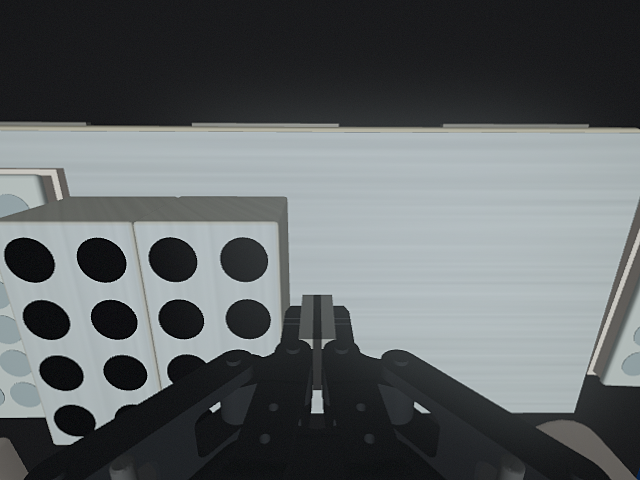

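```bash
python3 -m jog '[{"grip":1,"x":6,"y":0,"z":0,"rx":0,"ry":0,"rz":0},{"grip":1,"x":2,"y":0,"z":-15,"rx":0,"ry":0,"rz":0},{"grip":1,"x":0,"y":0,"z":-35,"rx":0,"ry":0,"rz":0},{"grip":0,"x":0,"y":0,"z":-35,"rx":0,"ry":0,"rz":-5.5},{"grip":0,"x":10,"y":-5,"z":-25,"rx":0,"ry":0,"rz":-6},{"grip":0,"x":30,"y":-16,"z":0,"rx":0,"ry":0,"rz":0},{"grip":0,"x":36,"y":-19,"z":0,"rx":0,"ry":0,"rz":0},{"grip":0,"x":36,"y":-19,"z":0,"rx":0,"ry":0,"rz":0}]' 60|grep -E "eef|force"
python3 -m jog '[{"grip":0,"x":36,"y":-19,"z":0,"rx":0,"ry":0,"rz":0},{"grip":0,"x":36,"y":-19,"z":0,"rx":0,"ry":0,"rz":0},{"grip":0,"x":36,"y":-19,"z":0,"rx":0,"ry":0,"rz":0},{"grip":0,"x":36,"y":-19,"z":0,"rx":0,"ry":0,"rz":0},{"grip":0,"x":28,"y":-16,"z":0,"rx":0,"ry":0,"rz":0},{"grip":0,"x":15,"y":-10,"z":0,"rx":0,"ry":0,"rz":0},{"grip":0,"x":6,"y":-4,"z":0,"rx":0,"ry":0,"rz":0},{"grip":0,"x":0,"y":0,"z":0,"rx":0,"ry":0,"rz":0}]' 60|grep -E "eef|force"
python3 - <<'E'
from h import *
show();c=snap('wrist','ab_wrist');
for o in tops(c,.045,lo=170,amin=400):
    if abs(o[2]-99)<5: print(o); plan(o[0],o[1],180,o[4]+90)
c=snap('top','ab_top');[print('top',o) for o in tops(c,.045,roi=(190,275,530,370))]
E
```

```text
eef_pos: [0.5494, 0.1231, 0.3301]
contact_force: [-0.1, 0.6, 0.5]
eef_pos: [0.4144, 0.2979, 0.3294]
contact_force: [-0.1, -0.3, -0.6]
t 39.08 p [414.4 297.9 329.4] yaw 99.13 tilt [-0.02 -0.09] F [-0.1 -0.3 -0.6] op 1.001
(413.1, 309.2, 98.3, 49.3, 9.2, (np.float64(331.0), np.float64(233.0)))
rz -0.1
now dx 12.1 dy -0.2 dz 149.6
after dx 12.1 dy -0.2 dz 149.6
top (386.6, 299.5, 43.4, 38.4, 9.1, (np.float64(207.0), np.float64(326.0)))
top (393.8, -302.6, 100.2, 49.2, -10.4, (np.float64(453.0), np.float64(319.0)))
top (476.9, -397.5, 102.9, 44.3, 89.1, (np.float64(490.0), np.float64(283.0)))
```

View pics/ab_wrist.png

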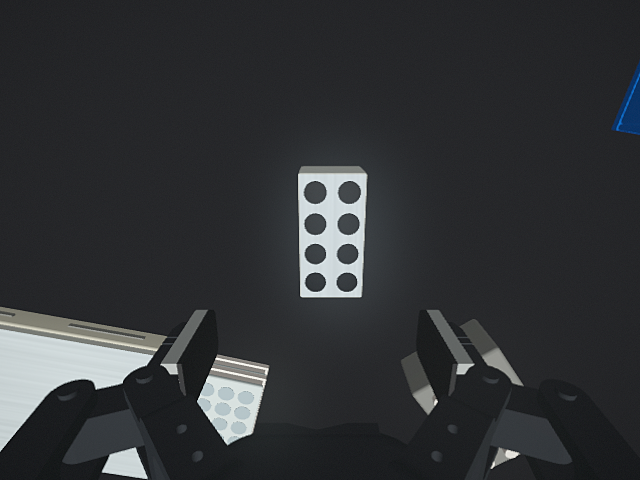

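```bash
python3 -m jog '[{"grip":0,"x":8,"y":0,"z":15,"rx":0,"ry":0,"rz":0},{"grip":0,"x":4,"y":0,"z":30,"rx":0,"ry":0,"rz":0},{"grip":0,"x":0,"y":0,"z":35,"rx":0,"ry":0,"rz":0},{"grip":0,"x":0,"y":0,"z":30,"rx":0,"ry":0,"rz":0},{"grip":0,"x":0,"y":0,"z":20,"rx":0,"ry":0,"rz":0},{"grip":0,"x":0,"y":0,"z":12,"rx":0,"ry":0,"rz":0},{"grip":0,"x":0,"y":0,"z":6,"rx":0,"ry":0,"rz":0},{"grip":0.3,"x":0,"y":0,"z":1,"rx":0,"ry":0,"rz":0}]' 60|grep -E "eef|force"
python3 -m jog '[{"grip":0.4,"x":0,"y":0,"z":0,"rx":0,"ry":0,"rz":0},{"grip":1,"x":0,"y":0,"z":0,"rx":0,"ry":0,"rz":0},{"grip":1,"x":0,"y":0,"z":0,"rx":0,"ry":0,"rz":0},{"grip":1,"x":0,"y":0,"z":0,"rx":0,"ry":0,"rz":0},{"grip":1,"x":0,"y":0,"z":0,"rx":0,"ry":0,"rz":0}]' 60|grep -E "eef|force|open"
python3 - <<'E'
from h import *
show();plan(627.3,59,291,87.5)
E
```

```text
eef_pos: [0.4139, 0.3087, 0.1801]
contact_force: [0.3, -0.2, -0.2]
eef_pos: [0.4143, 0.3099, 0.1827]
contact_force: [1.8, -1.5, 5.2]
opening: 0.572
t 40.27 p [414.3 309.9 182.7] yaw 99.02 tilt [0.22 0.07] F [ 1.8 -1.5  5.2] op 0.572
rz 11.5
now dx -281.1 dy 171.0 dz -108.3
after dx -241.3 dy 223.7 dz -108.3
```

```bash
python3 -m jog '[{"grip":1,"x":0,"y":0,"z":-15,"rx":0,"ry":0,"rz":0},{"grip":1,"x":0,"y":0,"z":-30,"rx":0,"ry":0,"rz":0},{"grip":1,"x":0,"y":0,"z":-35,"rx":0,"ry":0,"rz":5.5},{"grip":1,"x":0,"y":0,"z":-25,"rx":0,"ry":0,"rz":6},{"grip":1,"x":0,"y":0,"z":-8,"rx":0,"ry":0,"rz":0},{"grip":1,"x":-16,"y":15,"z":0,"rx":0,"ry":0,"rz":0},{"grip":1,"x":-28,"y":26,"z":0,"rx":0,"ry":0,"rz":0},{"grip":1,"x":-28,"y":26,"z":0,"rx":0,"ry":0,"rz":0}]' 60|grep -E "eef|force"
python3 -m jog '[{"grip":1,"x":-28,"y":26,"z":0,"rx":0,"ry":0,"rz":0},{"grip":1,"x":-28,"y":26,"z":0,"rx":0,"ry":0,"rz":0},{"grip":1,"x":-28,"y":26,"z":0,"rx":0,"ry":0,"rz":0},{"grip":1,"x":-28,"y":26,"z":0,"rx":0,"ry":0,"rz":0},{"grip":1,"x":-28,"y":26,"z":0,"rx":0,"ry":0,"rz":0},{"grip":1,"x":-18,"y":16,"z":0,"rx":0,"ry":0,"rz":0},{"grip":1,"x":-9,"y":8,"z":0,"rx":0,"ry":0,"rz":0},{"grip":1,"x":-3,"y":3,"z":0,"rx":0,"ry":0,"rz":0}]' 60|grep -E "eef|force"
python3 -m jog '[{"grip":1,"x":0,"y":0,"z":0,"rx":0,"ry":0,"rz":0},{"grip":1,"x":0,"y":0,"z":0,"rx":0,"ry":0,"rz":0}]' 60|grep -E "eef|force|open"
python3 - <<'E'
from h import *
show();plan(627.3,59,212,87.5);c=snap('wrist','ac_wrist')
E
```

```text
eef_pos: [0.4762, 0.2343, 0.2923]
contact_force: [0.3, 0.5, -3.9]
eef_pos: [0.6268, 0.0562, 0.2917]
contact_force: [-0.4, -0.9, -3.5]
eef_pos: [0.6255, 0.0589, 0.2926]
contact_force: [-0.1, 1.4, -3.7]
opening: 0.579
t 41.77 p [625.5  58.9 292.6] yaw 87.58 tilt [-0.17  0.05] F [-0.1  1.4 -3.7] op 0.579
rz 0.1
now dx 0.2 dy 1.7 dz 80.6
after dx 0.2 dy 1.7 dz 80.6
```

View pics/ac_wrist.png

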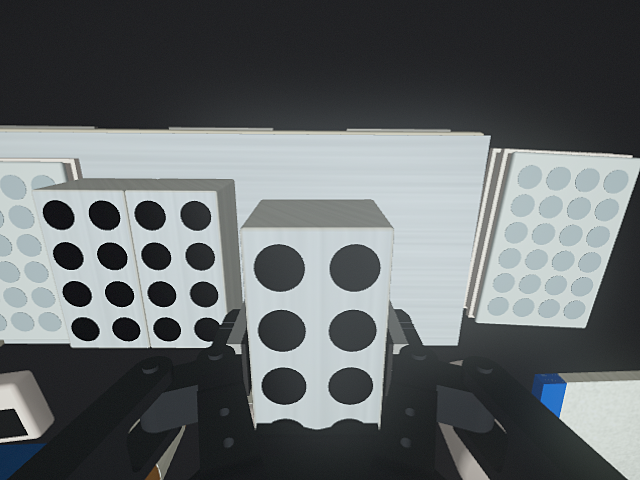

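```bash
python3 -m jog '[{"grip":1,"x":0.5,"y":0,"z":15,"rx":0,"ry":0,"rz":0},{"grip":1,"x":0,"y":1,"z":25,"rx":0,"ry":0,"rz":0},{"grip":1,"x":0,"y":0,"z":18,"rx":0,"ry":0,"rz":0},{"grip":1,"x":0,"y":0,"z":10,"rx":0,"ry":0,"rz":0},{"grip":1,"x":0,"y":0,"z":5,"rx":0,"ry":0,"rz":0},{"grip":1,"x":0,"y":0,"z":3,"rx":0,"ry":0,"rz":0},{"grip":1,"x":0,"y":0,"z":2,"rx":0,"ry":0,"rz":0},{"grip":1,"x":0,"y":0,"z":1,"rx":0,"ry":0,"rz":0}]' 60|grep -E "eef|force|open"
python3 -m jog '[{"grip":1,"x":0,"y":0,"z":1,"rx":0,"ry":0,"rz":0},{"grip":1,"x":0,"y":0,"z":0,"rx":0,"ry":0,"rz":0},{"grip":1,"x":0,"y":0,"z":0,"rx":0,"ry":0,"rz":0}]' 60|grep -E "eef|force|open"
```

```text
eef_pos: [0.628, 0.0586, 0.216]
contact_force: [0.6, -1.3, -4.3]
opening: 0.577
eef_pos: [0.6278, 0.0583, 0.2146]
contact_force: [-0.3, -0.6, -3.1]
opening: 0.574
```

```bash
python3 -m jog '[{"grip":1,"x":0,"y":0,"z":1,"rx":0,"ry":0,"rz":0},{"grip":1,"x":0,"y":0,"z":1,"rx":0,"ry":0,"rz":0},{"grip":1,"x":0,"y":0,"z":0,"rx":0,"ry":0,"rz":0},{"grip":1,"x":0,"y":0,"z":0,"rx":0,"ry":0,"rz":0}]' 60|grep -E "eef|force|open"
python3 -m jog '[{"grip":1,"x":0,"y":0,"z":1,"rx":0,"ry":0,"rz":0},{"grip":1,"x":0,"y":0,"z":0,"rx":0,"ry":0,"rz":0},{"grip":1,"x":0,"y":0,"z":0,"rx":0,"ry":0,"rz":0}]' 60|grep -E "eef|force|open"
```

```text
eef_pos: [0.6278, 0.0583, 0.2128]
contact_force: [-2.2, -0.2, 2.0]
opening: 0.578
eef_pos: [0.6279, 0.0583, 0.2128]
contact_force: [-6.3, -1.2, 7.7]
opening: 0.574
```

```bash
python3 -m jog '[{"grip":0.3,"x":0,"y":0,"z":-1,"rx":0,"ry":0,"rz":0},{"grip":0.3,"x":0,"y":0,"z":0,"rx":0,"ry":0,"rz":0},{"grip":0.3,"x":0,"y":0,"z":0,"rx":0,"ry":0,"rz":0},{"grip":0.3,"x":0,"y":0,"z":-5,"rx":0,"ry":0,"rz":0},{"grip":0.3,"x":0,"y":0,"z":-20,"rx":0,"ry":0,"rz":0},{"grip":0.3,"x":0,"y":0,"z":-30,"rx":0,"ry":0,"rz":0},{"grip":0.6,"x":0,"y":0,"z":-20,"rx":0,"ry":0,"rz":0},{"grip":1,"x":20,"y":0,"z":0,"rx":0,"ry":0,"rz":0}]' 60|grep -E "eef|force|open"
python3 -m jog '[{"grip":1,"x":20,"y":0,"z":0,"rx":0,"ry":0,"rz":0},{"grip":1,"x":8,"y":0,"z":0,"rx":0,"ry":0,"rz":0},{"grip":1,"x":2,"y":0,"z":0,"rx":0,"ry":0,"rz":0},{"grip":1,"x":0,"y":0,"z":0,"rx":0,"ry":0,"rz":0},{"grip":1,"x":0,"y":0,"z":0,"rx":0,"ry":0,"rz":0}]' 60|grep -E "eef|force|open"
python3 - <<'E'
from h import *
show();c=snap('wrist','ad_wrist')
E
```

```text
eef_pos: [0.6306, 0.0763, 0.2933]
contact_force: [1.5, 0.3, 0.0]
opening: 0.431
eef_pos: [0.6296, 0.1079, 0.2864]
contact_force: [-0.6, -0.2, -0.6]
opening: 0.003
t 44.4 p [629.6 107.9 286.4] yaw 87.5 tilt [-0.05 -0.02] F [-0.6 -0.2 -0.6] op 0.003
```

View pics/ad_wrist.png

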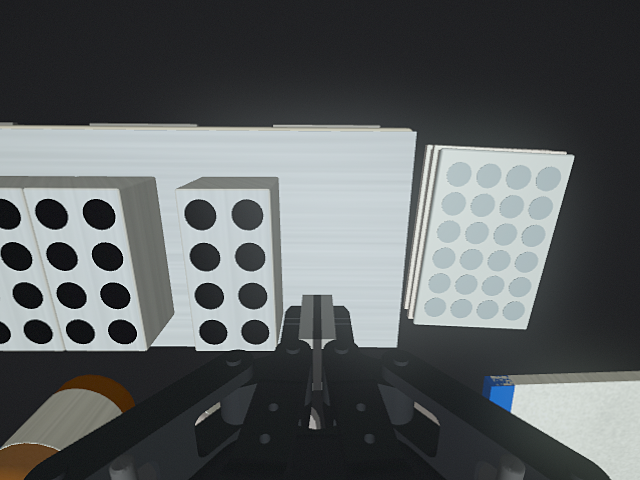

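```bash
python3 -m jog '[{"grip":1,"x":0,"y":-1,"z":15,"rx":0,"ry":0,"rz":0},{"grip":1,"x":0,"y":0,"z":25,"rx":0,"ry":0,"rz":0},{"grip":1,"x":0,"y":0,"z":15,"rx":0,"ry":0,"rz":0},{"grip":1,"x":0,"y":0,"z":8,"rx":0,"ry":0,"rz":0},{"grip":1,"x":0,"y":0,"z":3,"rx":0,"ry":0,"rz":0},{"grip":1,"x":0,"y":0,"z":0,"rx":0,"ry":0,"rz":0},{"grip":1,"x":-4,"y":0,"z":0,"rx":0,"ry":0,"rz":0},{"grip":1,"x":-5,"y":0,"z":0,"rx":0,"ry":0,"rz":0}]' 60|grep -E "eef|force|open"
python3 -m jog '[{"grip":1,"x":-5,"y":0,"z":0,"rx":0,"ry":0,"rz":0},{"grip":1,"x":-5,"y":0,"z":0,"rx":0,"ry":0,"rz":0},{"grip":1,"x":-5,"y":0,"z":0,"rx":0,"ry":0,"rz":0},{"grip":1,"x":-5,"y":0,"z":0,"rx":0,"ry":0,"rz":0},{"grip":1,"x":-4,"y":0,"z":0,"rx":0,"ry":0,"rz":0},{"grip":1,"x":-3,"y":0,"z":0,"rx":0,"ry":0,"rz":0},{"grip":1,"x":-1,"y":0,"z":0,"rx":0,"ry":0,"rz":0},{"grip":1,"x":0,"y":0,"z":0,"rx":0,"ry":0,"rz":0}]' 60|grep -E "eef|force|open"
python3 -m jog '[{"grip":1,"x":-2,"y":0,"z":0,"rx":0,"ry":0,"rz":0},{"grip":1,"x":-2,"y":0,"z":0,"rx":0,"ry":0,"rz":0},{"grip":1,"x":-1,"y":0,"z":0,"rx":0,"ry":0,"rz":0},{"grip":1,"x":0,"y":0,"z":0,"rx":0,"ry":0,"rz":0}]' 60|grep -E "eef|force|open"
```

```text
eef_pos: [0.629, 0.0992, 0.2224]
contact_force: [0.0, -0.4, 0.4]
opening: -0.002
eef_pos: [0.6277, 0.0713, 0.2222]
contact_force: [0.9, 5.3, 4.2]
opening: -0.001
eef_pos: [0.6274, 0.0675, 0.2222]
contact_force: [0.5, 8.9, 5.3]
opening: 0.002
```

```bash
python3 -m jog '[{"grip":1,"x":-1,"y":0,"z":0,"rx":0,"ry":0,"rz":0},{"grip":1,"x":-1,"y":0,"z":0,"rx":0,"ry":0,"rz":0},{"grip":1,"x":0,"y":0,"z":0,"rx":0,"ry":0,"rz":0},{"grip":1,"x":0,"y":0,"z":0,"rx":0,"ry":0,"rz":0}]' 60|grep -E "eef|force"
python3 -m jog '[{"grip":1,"x":-0.5,"y":0,"z":0,"rx":0,"ry":0,"rz":0},{"grip":1,"x":0,"y":0,"z":0,"rx":0,"ry":0,"rz":0},{"grip":1,"x":0,"y":0,"z":0,"rx":0,"ry":0,"rz":0}]' 60|grep -E "eef|force"
python3 -c "
from h import *
c=snap('wrist','ae_wrist')"
```

```text
eef_pos: [0.6274, 0.067, 0.2223]
contact_force: [1.8, 15.4, 3.9]
eef_pos: [0.6273, 0.0669, 0.2223]
contact_force: [2.5, 15.4, 5.4]
```

View pics/ae_wrist.png

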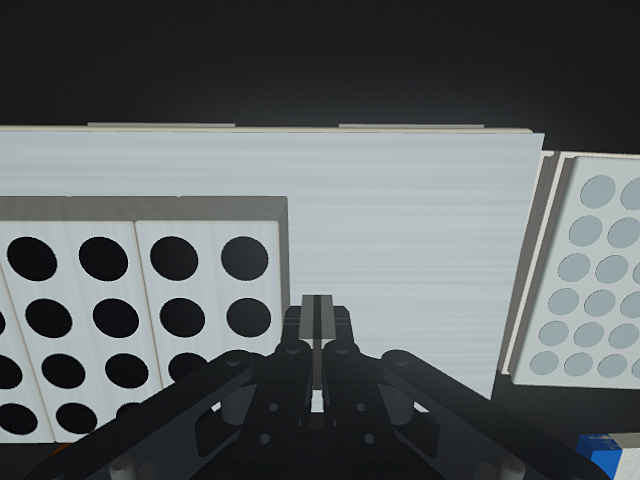

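```bash
python3 -m jog '[{"grip":1,"x":6,"y":0,"z":0,"rx":0,"ry":0,"rz":0},{"grip":1,"x":2,"y":0,"z":-15,"rx":0,"ry":0,"rz":0},{"grip":1,"x":0,"y":0,"z":-35,"rx":0,"ry":0,"rz":0},{"grip":0,"x":0,"y":0,"z":-35,"rx":0,"ry":0,"rz":4},{"grip":0,"x":0,"y":0,"z":-25,"rx":0,"ry":0,"rz":3.9},{"grip":0,"x":-20,"y":-8,"z":0,"rx":0,"ry":0,"rz":0},{"grip":0,"x":-36,"y":-14,"z":0,"rx":0,"ry":0,"rz":0},{"grip":0,"x":-36,"y":-14,"z":0,"rx":0,"ry":0,"rz":0}]' 60|grep -E "eef|force"
python3 -m jog '[{"grip":0,"x":-37,"y":-14,"z":0,"rx":0,"ry":0,"rz":0},{"grip":0,"x":-37,"y":-14,"z":0,"rx":0,"ry":0,"rz":0},{"grip":0,"x":-37,"y":-14,"z":0,"rx":0,"ry":0,"rz":0},{"grip":0,"x":-37,"y":-14,"z":0,"rx":0,"ry":0,"rz":0},{"grip":0,"x":-37,"y":-15,"z":0,"rx":0,"ry":0,"rz":0},{"grip":0,"x":-37,"y":-15,"z":0,"rx":0,"ry":0,"rz":0},{"grip":0,"x":-37,"y":-15,"z":0,"rx":0,"ry":0,"rz":0},{"grip":0,"x":-35,"y":-14,"z":0,"rx":0,"ry":0,"rz":0}]' 60|grep -E "eef|force"
python3 -m jog '[{"grip":0,"x":-20,"y":-8,"z":0,"rx":0,"ry":0,"rz":0},{"grip":0,"x":-6,"y":-3,"z":0,"rx":0,"ry":0,"rz":0},{"grip":0,"x":0,"y":0,"z":0,"rx":0,"ry":0,"rz":0},{"grip":0,"x":0,"y":0,"z":0,"rx":0,"ry":0,"rz":0}]' 60|grep -E "eef|force"
python3 - <<'E'
from h import *
show();c=snap('wrist','af_wrist');
for o in tops(c,.045,lo=170,amin=400):
    if abs(o[2]-99)<5: print(o); plan(o[0],o[1],180,o[4]+90)
c=snap('top','af_top')
E
```

```text
eef_pos: [0.5743, -0.013, 0.331]
contact_force: [0.1, -1.0, 0.2]
eef_pos: [0.4067, -0.2823, 0.3303]
contact_force: [0.5, -0.3, 0.7]
eef_pos: [0.3931, -0.304, 0.3303]
contact_force: [-0.4, 0.7, -1.2]
t 48.42 p [ 393.1 -304.   330.3] yaw 79.55 tilt [-0.07  0.05] F [-0.4  0.7 -1.2] op 0.998
(393.4, -303.4, 98.7, 49.3, -10.5, (np.float64(316.0), np.float64(233.0)))
rz 0.1
now dx 0.0 dy -0.1 dz 150.4
after dx 0.0 dy -0.1 dz 150.4
```

View pics/af_wrist.png

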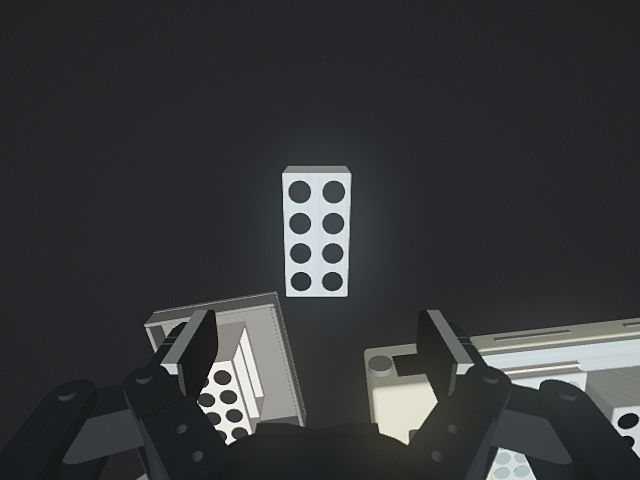

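View pics/af_top.png

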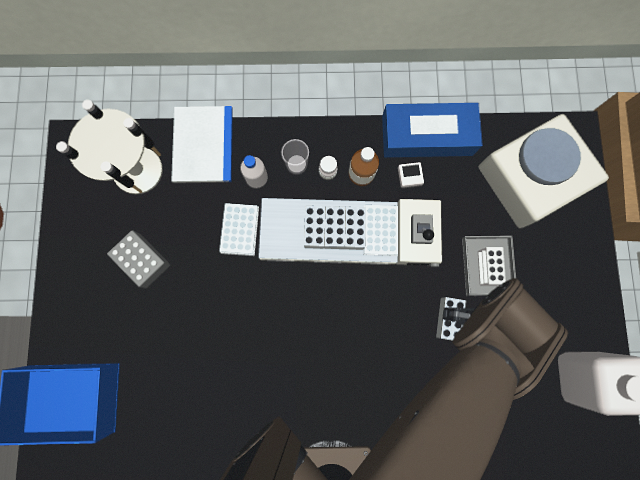

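```bash
python3 -m jog '[{"grip":0,"x":0,"y":0,"z":15,"rx":0,"ry":0,"rz":0},{"grip":0,"x":0,"y":0,"z":30,"rx":0,"ry":0,"rz":0},{"grip":0,"x":0,"y":0,"z":35,"rx":0,"ry":0,"rz":0},{"grip":0,"x":0,"y":0,"z":30,"rx":0,"ry":0,"rz":0},{"grip":0,"x":0,"y":0,"z":20,"rx":0,"ry":0,"rz":0},{"grip":0,"x":0,"y":0,"z":12,"rx":0,"ry":0,"rz":0},{"grip":0,"x":0,"y":0,"z":6,"rx":0,"ry":0,"rz":0},{"grip":0.3,"x":0,"y":0,"z":1,"rx":0,"ry":0,"rz":0}]' 60|grep -E "eef|force"
python3 -m jog '[{"grip":0.4,"x":0,"y":0,"z":0,"rx":0,"ry":0,"rz":0},{"grip":1,"x":0,"y":0,"z":0,"rx":0,"ry":0,"rz":0},{"grip":1,"x":0,"y":0,"z":0,"rx":0,"ry":0,"rz":0},{"grip":1,"x":0,"y":0,"z":0,"rx":0,"ry":0,"rz":0},{"grip":1,"x":0,"y":0,"z":0,"rx":0,"ry":0,"rz":0}]' 60|grep -E "eef|force|open"
python3 - <<'E'
from h import *
show();plan(629.5,110,300,87.5)
E
```

```text
eef_pos: [0.3938, -0.3033, 0.1812]
contact_force: [0.1, 0.5, 0.7]
eef_pos: [0.3941, -0.3047, 0.1837]
contact_force: [0.8, 1.6, 6.4]
opening: 0.579
t 49.6 p [ 394.1 -304.7  183.7] yaw 79.59 tilt [ 0.14 -0.12] F [0.8 1.6 6.4] op 0.579
rz -7.9
now dx 450.4 dy 156.6 dz -116.3
after dx 424.6 dy 217.0 dz -116.3
```

```bash
python3 -m jog '[{"grip":1,"x":0,"y":0,"z":-15,"rx":0,"ry":0,"rz":0},{"grip":1,"x":0,"y":0,"z":-30,"rx":0,"ry":0,"rz":0},{"grip":1,"x":0,"y":0,"z":-35,"rx":0,"ry":0,"rz":-4},{"grip":1,"x":0,"y":0,"z":-25,"rx":0,"ry":0,"rz":-4},{"grip":1,"x":0,"y":0,"z":-8,"rx":0,"ry":0,"rz":0},{"grip":1,"x":16,"y":8,"z":0,"rx":0,"ry":0,"rz":0},{"grip":1,"x":30,"y":15,"z":0,"rx":0,"ry":0,"rz":0},{"grip":1,"x":34,"y":17,"z":0,"rx":0,"ry":0,"rz":0}]' 60|grep -E "eef|force"
python3 -m jog '[{"grip":1,"x":34,"y":17,"z":0,"rx":0,"ry":0,"rz":0},{"grip":1,"x":34,"y":17,"z":0,"rx":0,"ry":0,"rz":0},{"grip":1,"x":34,"y":17,"z":0,"rx":0,"ry":0,"rz":0},{"grip":1,"x":34,"y":17,"z":0,"rx":0,"ry":0,"rz":0},{"grip":1,"x":34,"y":18,"z":0,"rx":0,"ry":0,"rz":0},{"grip":1,"x":34,"y":18,"z":0,"rx":0,"ry":0,"rz":0},{"grip":1,"x":34,"y":18,"z":0,"rx":0,"ry":0,"rz":0},{"grip":1,"x":34,"y":18,"z":0,"rx":0,"ry":0,"rz":0}]' 60|grep -E "eef|force"
python3 -m jog '[{"grip":1,"x":32,"y":17,"z":0,"rx":0,"ry":0,"rz":0},{"grip":1,"x":22,"y":12,"z":0,"rx":0,"ry":0,"rz":0},{"grip":1,"x":12,"y":6,"z":0,"rx":0,"ry":0,"rz":0},{"grip":1,"x":5,"y":2,"z":0,"rx":0,"ry":0,"rz":0},{"grip":1,"x":0,"y":0,"z":0,"rx":0,"ry":0,"rz":0},{"grip":1,"x":0,"y":0,"z":0,"rx":0,"ry":0,"rz":0}]' 60|grep -E "eef|force|open"
python3 - <<'E'
from h import *
show();plan(629.5,110,213,87.5);c=snap('wrist','ag_wrist')
E
```

```text
eef_pos: [0.4361, -0.2256, 0.2936]
contact_force: [0.4, -0.9, -3.2]
eef_pos: [0.5878, 0.0419, 0.2924]
contact_force: [1.2, -1.4, -4.1]
eef_pos: [0.6273, 0.1086, 0.2937]
contact_force: [0.4, 0.3, -3.0]
opening: 0.576
t 51.43 p [627.3 108.6 293.7] yaw 87.55 tilt [-0.14 -0.05] F [ 0.4  0.3 -3. ] op 0.576
rz 0.0
now dx 1.5 dy 2.1 dz 80.7
after dx 1.5 dy 2.1 dz 80.7
```

View pics/ag_wrist.png

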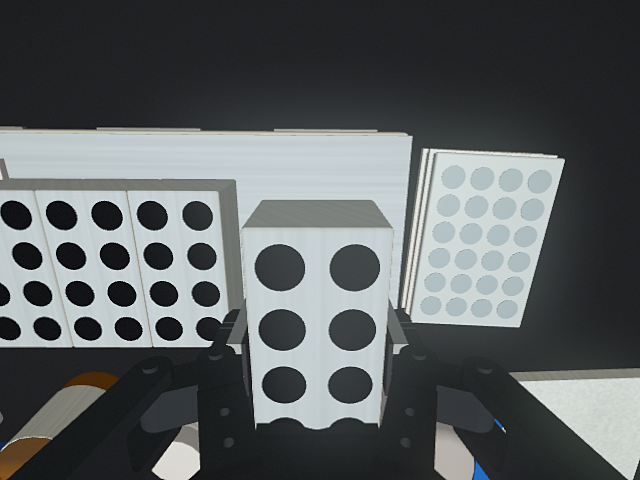

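```bash
python3 -m jog '[{"grip":1,"x":1,"y":1,"z":15,"rx":0,"ry":0,"rz":0},{"grip":1,"x":0,"y":0.5,"z":25,"rx":0,"ry":0,"rz":0},{"grip":1,"x":0,"y":0,"z":18,"rx":0,"ry":0,"rz":0},{"grip":1,"x":0,"y":0,"z":10,"rx":0,"ry":0,"rz":0},{"grip":1,"x":0,"y":0,"z":5,"rx":0,"ry":0,"rz":0},{"grip":1,"x":0,"y":0,"z":3,"rx":0,"ry":0,"rz":0},{"grip":1,"x":0,"y":0,"z":2,"rx":0,"ry":0,"rz":0},{"grip":1,"x":0,"y":0,"z":1,"rx":0,"ry":0,"rz":0}]' 60|grep -E "eef|force|open"
python3 -m jog '[{"grip":1,"x":0,"y":0,"z":1,"rx":0,"ry":0,"rz":0},{"grip":1,"x":0,"y":0,"z":0,"rx":0,"ry":0,"rz":0},{"grip":1,"x":0,"y":0,"z":0,"rx":0,"ry":0,"rz":0}]' 60|grep -E "eef|force|open"
```

```text
eef_pos: [0.63, 0.1102, 0.2168]
contact_force: [-0.5, 0.8, -3.8]
opening: 0.576
eef_pos: [0.6298, 0.1104, 0.2157]
contact_force: [0.8, 0.5, -3.0]
opening: 0.577
```

```bash
python3 -m jog '[{"grip":1,"x":0,"y":0,"z":1,"rx":0,"ry":0,"rz":0},{"grip":1,"x":0,"y":0,"z":0.5,"rx":0,"ry":0,"rz":0},{"grip":1,"x":0,"y":0,"z":0,"rx":0,"ry":0,"rz":0},{"grip":1,"x":0,"y":0,"z":0,"rx":0,"ry":0,"rz":0}]' 60|grep -E "eef|force|open"
```

```text
eef_pos: [0.6296, 0.1105, 0.2138]
contact_force: [-0.3, 1.4, -0.7]
opening: 0.582
```

```bash
python3 -m jog '[{"grip":0.3,"x":0,"y":0,"z":0,"rx":0,"ry":0,"rz":0},{"grip":0.3,"x":0,"y":0,"z":0,"rx":0,"ry":0,"rz":0},{"grip":0.3,"x":0,"y":0,"z":0,"rx":0,"ry":0,"rz":0},{"grip":0.3,"x":0,"y":0,"z":-5,"rx":0,"ry":0,"rz":0},{"grip":0.3,"x":0,"y":0,"z":-20,"rx":0,"ry":0,"rz":0},{"grip":0.3,"x":0,"y":0,"z":-30,"rx":0,"ry":0,"rz":0},{"grip":0.6,"x":0,"y":0,"z":-20,"rx":0,"ry":0,"rz":0},{"grip":1,"x":20,"y":0,"z":0,"rx":0,"ry":0,"rz":0}]' 60|grep -E "eef|force|open"
python3 -m jog '[{"grip":1,"x":20,"y":0,"z":0,"rx":0,"ry":0,"rz":0},{"grip":1,"x":8,"y":0,"z":0,"rx":0,"ry":0,"rz":0},{"grip":1,"x":1,"y":0,"z":0,"rx":0,"ry":0,"rz":0},{"grip":1,"x":0,"y":0,"z":0,"rx":0,"ry":0,"rz":0},{"grip":1,"x":0,"y":0,"z":0,"rx":0,"ry":0,"rz":0}]' 60|grep -E "eef|force|open"
python3 - <<'E'
from h import *
show();c=snap('wrist','ah_wrist')
E
```

```text
eef_pos: [0.6325, 0.1284, 0.2954]
contact_force: [0.8, -0.2, 0.1]
opening: 0.429
eef_pos: [0.6314, 0.1589, 0.288]
contact_force: [-0.3, 0.1, 0.8]
opening: 0.002
t 53.82 p [631.4 158.9 288. ] yaw 87.6 tilt [-0.05 -0.03] F [-0.3  0.1  0.8] op 0.002
```

View pics/ah_wrist.png

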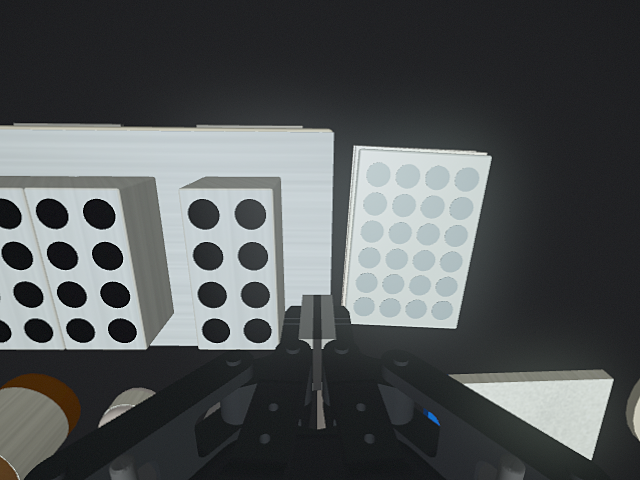

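```bash
python3 -m jog '[{"grip":1,"x":0,"y":-1,"z":15,"rx":0,"ry":0,"rz":0},{"grip":1,"x":0,"y":0,"z":25,"rx":0,"ry":0,"rz":0},{"grip":1,"x":0,"y":0,"z":15,"rx":0,"ry":0,"rz":0},{"grip":1,"x":0,"y":0,"z":8,"rx":0,"ry":0,"rz":0},{"grip":1,"x":0,"y":0,"z":3,"rx":0,"ry":0,"rz":0},{"grip":1,"x":0,"y":0,"z":0,"rx":0,"ry":0,"rz":0},{"grip":1,"x":-4,"y":0,"z":0,"rx":0,"ry":0,"rz":0},{"grip":1,"x":-5,"y":0,"z":0,"rx":0,"ry":0,"rz":0}]' 60|grep -E "eef|force|open"
python3 -m jog '[{"grip":1,"x":-5,"y":0,"z":0,"rx":0,"ry":0,"rz":0},{"grip":1,"x":-5,"y":0,"z":0,"rx":0,"ry":0,"rz":0},{"grip":1,"x":-5,"y":0,"z":0,"rx":0,"ry":0,"rz":0},{"grip":1,"x":-5,"y":0,"z":0,"rx":0,"ry":0,"rz":0},{"grip":1,"x":-4,"y":0,"z":0,"rx":0,"ry":0,"rz":0},{"grip":1,"x":-3,"y":0,"z":0,"rx":0,"ry":0,"rz":0},{"grip":1,"x":-1,"y":0,"z":0,"rx":0,"ry":0,"rz":0},{"grip":1,"x":0,"y":0,"z":0,"rx":0,"ry":0,"rz":0}]' 60|grep -E "eef|force|open"
python3 -m jog '[{"grip":1,"x":-2,"y":0,"z":0,"rx":0,"ry":0,"rz":0},{"grip":1,"x":-2,"y":0,"z":0,"rx":0,"ry":0,"rz":0},{"grip":1,"x":-1,"y":0,"z":0,"rx":0,"ry":0,"rz":0},{"grip":1,"x":0,"y":0,"z":0,"rx":0,"ry":0,"rz":0}]' 60|grep -E "eef|force|open"
```

```text
eef_pos: [0.6308, 0.1504, 0.2238]
contact_force: [-0.6, 0.4, 0.1]
opening: 0.002
eef_pos: [0.6295, 0.1223, 0.2236]
contact_force: [0.8, 4.9, 4.3]
opening: -0.003
eef_pos: [0.6293, 0.1178, 0.2235]
contact_force: [0.7, 5.5, 4.4]
opening: 0.0
```

```bash
python3 -m jog '[{"grip":1,"x":-1,"y":0,"z":0,"rx":0,"ry":0,"rz":0},{"grip":1,"x":-1,"y":0,"z":0,"rx":0,"ry":0,"rz":0},{"grip":1,"x":0,"y":0,"z":0,"rx":0,"ry":0,"rz":0},{"grip":1,"x":0,"y":0,"z":0,"rx":0,"ry":0,"rz":0}]' 60|grep -E "eef|force"
```

```text
eef_pos: [0.6292, 0.1172, 0.2236]
contact_force: [2.0, 12.1, 4.4]
```

```bash
python3 -m jog '[{"grip":1,"x":-1,"y":0,"z":0,"rx":0,"ry":0,"rz":0},{"grip":1,"x":-0.5,"y":0,"z":0,"rx":0,"ry":0,"rz":0},{"grip":1,"x":0,"y":0,"z":0,"rx":0,"ry":0,"rz":0},{"grip":1,"x":0,"y":0,"z":0,"rx":0,"ry":0,"rz":0}]' 60|grep -E "eef|force"
python3 -m jog '[{"grip":1,"x":4,"y":0,"z":0,"rx":0,"ry":0,"rz":0},{"grip":1,"x":4,"y":0,"z":-15,"rx":0,"ry":0,"rz":0},{"grip":1,"x":0,"y":0,"z":-35,"rx":0,"ry":0,"rz":0},{"grip":1,"x":0,"y":0,"z":-40,"rx":0,"ry":0,"rz":0},{"grip":1,"x":-15,"y":0,"z":-40,"rx":0,"ry":0,"rz":0},{"grip":1,"x":-30,"y":0,"z":-30,"rx":0,"ry":0,"rz":0},{"grip":1,"x":-35,"y":0,"z":-10,"rx":0,"ry":0,"rz":0},{"grip":1,"x":-30,"y":0,"z":0,"rx":0,"ry":0,"rz":0}]' 60|grep -E "eef|force"
python3 -m jog '[{"grip":1,"x":-10,"y":0,"z":0,"rx":0,"ry":0,"rz":0},{"grip":1,"x":0,"y":0,"z":0,"rx":0,"ry":0,"rz":0},{"grip":1,"x":0,"y":0,"z":0,"rx":0,"ry":0,"rz":0}]' 60|grep -E "eef|force"
python3 - <<'E'
from h import *
show();c=snap('wrist','ai_wrist')
E
```

```text
eef_pos: [0.6291, 0.1168, 0.2237]
contact_force: [3.0, 15.3, 4.1]
eef_pos: [0.6246, 0.0108, 0.3954]
contact_force: [0.5, 0.2, -1.1]
eef_pos: [0.6236, 0.0024, 0.3893]
contact_force: [0.1, 0.2, -0.3]
t 57.12 p [623.6   2.4 389.3] yaw 87.51 tilt [-0.18  0.01] F [ 0.1  0.2 -0.3] op -0.004
```

View pics/ai_wrist.png

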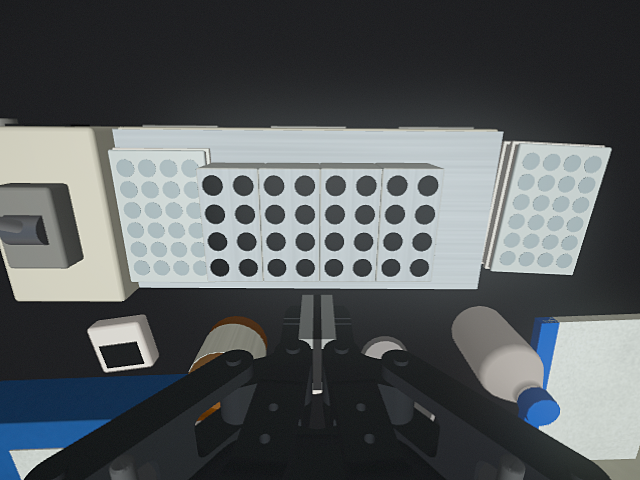

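Run:
```python
from h import *
c=snap('wrist')
cv2.imwrite("pics/aj.png",cv2.resize(c["frame"][135:300,95:460,::-1],None,fx=2.15,fy=2.15,interpolation=cv2.INTER_CUBIC))
P=unproj(c,[(199,169),(260,168),(321,168),(382,168),(443,168)],.075)*1e3;print(P.round(1).tolist())
P=unproj(c,[(209,277),(432,278)],.075)*1e3;print(P.round(1).tolist())
print((unproj(c,[(109,150),(205,150),(131,281)],.046)*1e3).round(1).tolist())
# lever
t=read_camera('top'); cv2.imwrite("pics/ak.png",cv2.resize(t["frame"][185:310,380:540,::-1],None,fx=4.5,fy=4.5,interpolation=cv2.INTER_CUBIC))
```

```text
[[571.1, -87.6, 75.0], [572.3, -38.8, 75.0], [574.4, 9.8, 75.0], [576.5, 58.5, 75.0], [578.6, 107.1, 75.0]]
[[665.2, -92.8, 75.0], [674.6, 104.3, 75.0]]
[[554.8, -172.5, 46.0], [558.3, -89.7, 46.0], [678.9, -179.9, 46.0]]
```

View pics/aj.png

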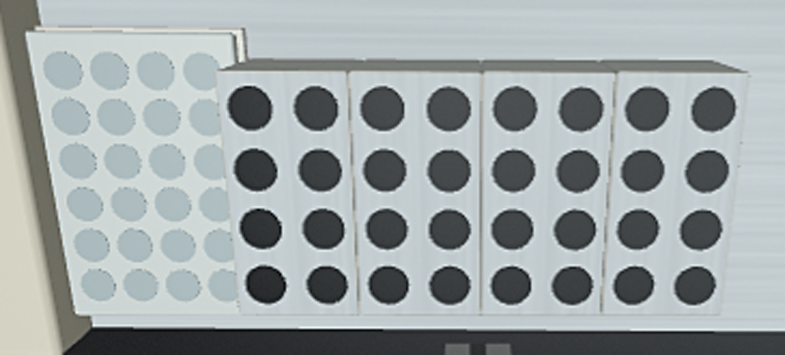

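View pics/ak.png

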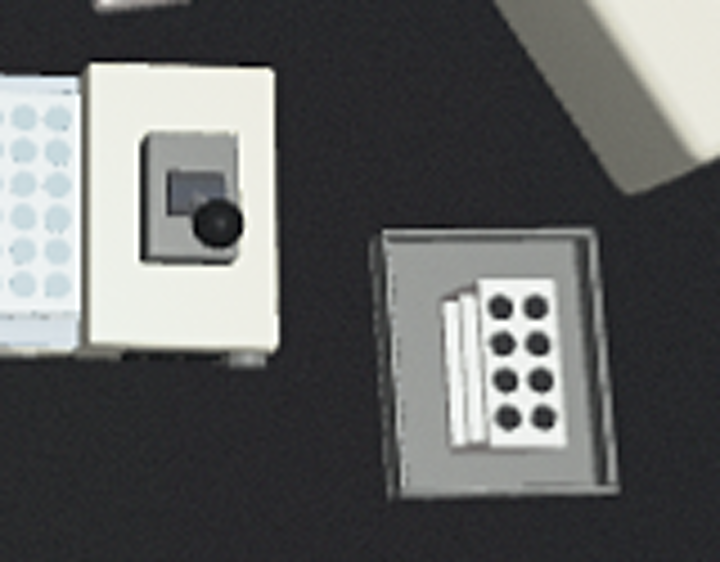

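```bash
python3 -m jog '[{"grip":1,"x":-18,"y":-6,"z":0,"rx":0,"ry":0,"rz":0},{"grip":1,"x":-35,"y":-11,"z":0,"rx":0,"ry":0,"rz":0},{"grip":1,"x":-38,"y":-12,"z":0,"rx":0,"ry":0,"rz":0},{"grip":1,"x":-38,"y":-12,"z":0,"rx":0,"ry":0,"rz":0},{"grip":1,"x":-38,"y":-12,"z":0,"rx":0,"ry":0,"rz":0},{"grip":1,"x":-36,"y":-11,"z":0,"rx":0,"ry":0,"rz":0},{"grip":1,"x":-22,"y":-7,"z":0,"rx":0,"ry":0,"rz":0},{"grip":1,"x":-10,"y":-2,"z":0,"rx":0,"ry":0,"rz":0}]' 60|grep -E "eef|force"
python3 -m jog '[{"grip":1,"x":0,"y":0,"z":0,"rx":0,"ry":0,"rz":0},{"grip":1,"x":0,"y":0,"z":0,"rx":0,"ry":0,"rz":0},{"grip":1,"x":0,"y":0,"z":0,"rx":0,"ry":0,"rz":0}]' 60|grep -E "eef|force"
python3 - <<'E'
from h import *
show();c=snap('wrist','al_wrist'); t=snap('scene','al_scene')
cv2.imwrite("pics/am.png",cv2.resize(t["frame"][225:345,140:300,::-1],None,fx=4.5,fy=4.5,interpolation=cv2.INTER_CUBIC))
E
```

```text
eef_pos: [0.5405, -0.2304, 0.3905]
contact_force: [-0.1, 0.5, 0.1]
eef_pos: [0.5419, -0.2272, 0.3906]
contact_force: [-0.0, 0.6, 0.4]
t 58.18 p [ 541.9 -227.2  390.6] yaw 87.71 tilt [-0.01  0.05] F [-0.   0.6  0.4] op -0.004
```

View pics/al_wrist.png

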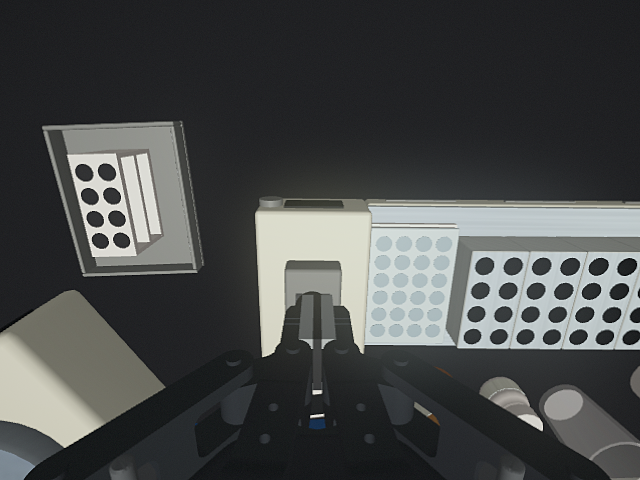

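View pics/am.png

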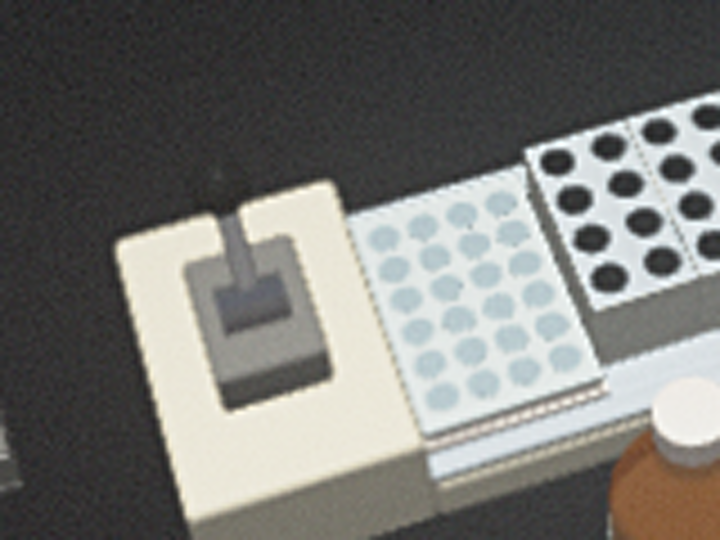

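Run:
```python
from h import *
s=read_camera('scene');t=read_camera('top')
for uv in [(193,266),(192,268),(190,265)]:
    best=min(((np.linalg.norm((proj(t,unproj(s,[uv],z))-np.array([[428.2,234.3]]))),z) for z in np.arange(.1,.17,.002)));print(uv,best,unproj(s,[uv],best[1])*1e3,unproj(t,[(428.2,234.3)],best[1])*1e3)
a=cv2.imread('pics/h_scene.png');cv2.imwrite("pics/an.png",cv2.resize(a[240:320,150:250],None,fx=7,fy=7,interpolation=cv2.INTER_CUBIC))
```

```text
(193, 266) (np.float64(3.520860153454719), np.float64(0.13600000000000004)) [[ 588.28004852 -223.75164688  136.        ]] [[ 586.79978911 -231.66063519  136.        ]]
(192, 268) (np.float64(2.7235831065972302), np.float64(0.13200000000000003)) [[ 588.83200238 -226.58718756  132.        ]] [[ 587.54858665 -232.69824817  132.        ]]
(190, 265) (np.float64(0.970614656604147), np.float64(0.14000000000000004)) [[ 586.98886296 -228.63796799  140.        ]] [[ 586.05099158 -230.6230222   140.        ]]
```

View pics/an.png

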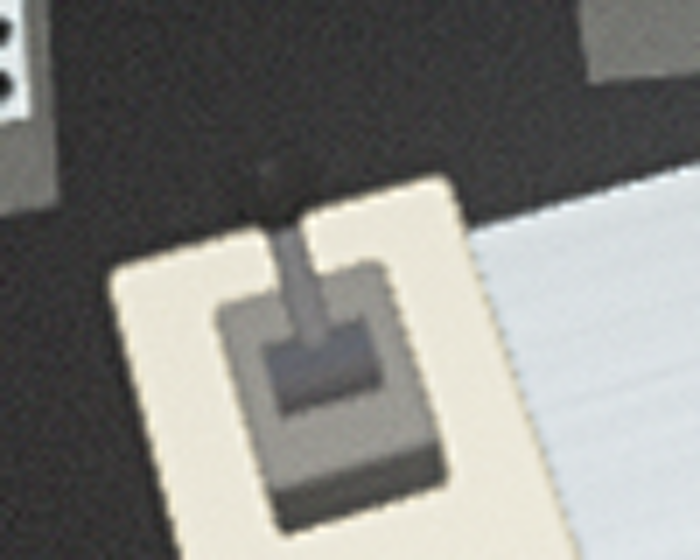

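```bash
python3 -m jog '[{"grip":1,"x":-2,"y":0,"z":15,"rx":0,"ry":0,"rz":0},{"grip":1,"x":0,"y":0,"z":28,"rx":0,"ry":0,"rz":0},{"grip":1,"x":0,"y":0,"z":25,"rx":0,"ry":0,"rz":0},{"grip":1,"x":0,"y":0,"z":14,"rx":0,"ry":0,"rz":0},{"grip":1,"x":0,"y":0,"z":7,"rx":0,"ry":0,"rz":0},{"grip":1,"x":0,"y":0,"z":2,"rx":0,"ry":0,"rz":0},{"grip":1,"x":0,"y":0,"z":0,"rx":0,"ry":0,"rz":0},{"grip":1,"x":0,"y":0,"z":0,"rx":0,"ry":0,"rz":0}]' 60|grep -E "eef|force"
python3 -m jog '[{"grip":1,"x":0,"y":4,"z":0,"rx":0,"ry":0,"rz":0},{"grip":1,"x":0,"y":6,"z":0,"rx":0,"ry":0,"rz":0},{"grip":1,"x":0,"y":6,"z":0,"rx":0,"ry":0,"rz":0},{"grip":1,"x":0,"y":6,"z":0,"rx":0,"ry":0,"rz":0},{"grip":1,"x":0,"y":6,"z":0,"rx":0,"ry":0,"rz":0},{"grip":1,"x":0,"y":6,"z":0,"rx":0,"ry":0,"rz":0},{"grip":1,"x":0,"y":6,"z":0,"rx":0,"ry":0,"rz":0},{"grip":1,"x":0,"y":4,"z":0,"rx":0,"ry":0,"rz":0}]' 60|grep -E "eef|force"
python3 - <<'E'
from h import *
show();c=snap('wrist','ao_wrist'); t=snap('scene','ao_scene')
cv2.imwrite("pics/ap.png",cv2.resize(t["frame"][205:325,140:300,::-1],None,fx=4.5,fy=4.5,interpolation=cv2.INTER_CUBIC))
E
```

```text
eef_pos: [0.5417, -0.2309, 0.3013]
contact_force: [-0.9, -0.6, -0.1]
eef_pos: [0.5859, -0.2327, 0.2999]
contact_force: [-1.1, -0.6, 1.4]
t 59.72 p [ 585.9 -232.7  299.9] yaw 87.6 tilt [ 0.02 -0.01] F [-1.1 -0.6  1.4] op -0.001
```

View pics/ap.png

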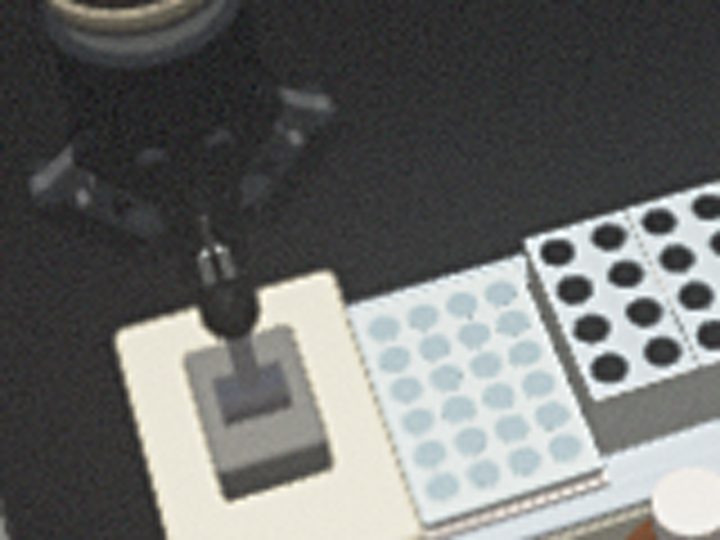

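Lever is moving ahead of the fingers, knob centred. Continue to the stop.

```bash
python3 -m jog '[{"grip":1,"x":0.5,"y":5,"z":0,"rx":0,"ry":0,"rz":0},{"grip":1,"x":0.5,"y":5,"z":0,"rx":0,"ry":0,"rz":0},{"grip":1,"x":0,"y":5,"z":0,"rx":0,"ry":0,"rz":0},{"grip":1,"x":0,"y":4,"z":0,"rx":0,"ry":0,"rz":0},{"grip":1,"x":0,"y":2,"z":0,"rx":0,"ry":0,"rz":0},{"grip":1,"x":0,"y":0,"z":0,"rx":0,"ry":0,"rz":0}]' 60|grep -E "eef|force"
python3 -m jog '[{"grip":1,"x":0,"y":3,"z":0,"rx":0,"ry":0,"rz":0},{"grip":1,"x":0,"y":2,"z":0,"rx":0,"ry":0,"rz":0},{"grip":1,"x":0,"y":0,"z":0,"rx":0,"ry":0,"rz":0}]' 60|grep -E "eef|force"
python3 -m jog '[{"grip":1,"x":0,"y":3,"z":0,"rx":0,"ry":0,"rz":0},{"grip":1,"x":0,"y":1,"z":0,"rx":0,"ry":0,"rz":0},{"grip":1,"x":0,"y":0,"z":0,"rx":0,"ry":0,"rz":0}]' 60|grep -E "eef|force"
```

```text
eef_pos: [0.6066, -0.2325, 0.2998]
contact_force: [0.2, -0.5, -0.8]
eef_pos: [0.6112, -0.2326, 0.2995]
contact_force: [-0.2, 0.2, 0.3]
eef_pos: [0.6152, -0.2328, 0.2997]
contact_force: [-0.6, -0.1, -1.2]
```

```bash
python3 -m jog '[{"grip":1,"x":0,"y":2,"z":0,"rx":0,"ry":0,"rz":0},{"grip":1,"x":0,"y":1,"z":0,"rx":0,"ry":0,"rz":0},{"grip":1,"x":0,"y":0,"z":0,"rx":0,"ry":0,"rz":0}]' 60|grep -E "eef|force"
```

```text
eef_pos: [0.6179, -0.233, 0.2996]
contact_force: [-4.0, 0.7, 0.4]
```

```bash
python3 -m jog '[{"grip":1,"x":0,"y":1.5,"z":0,"rx":0,"ry":0,"rz":0},{"grip":1,"x":0,"y":1,"z":0,"rx":0,"ry":0,"rz":0},{"grip":1,"x":0,"y":0,"z":0,"rx":0,"ry":0,"rz":0},{"grip":1,"x":0,"y":0,"z":0,"rx":0,"ry":0,"rz":0}]' 60|grep -E "eef|force"
python3 - <<'E'
from h import *
t=snap('scene')
cv2.imwrite("pics/aq.png",cv2.resize(t["frame"][205:325,140:300,::-1],None,fx=4.5,fy=4.5,interpolation=cv2.INTER_CUBIC))
E
```

```text
eef_pos: [0.6192, -0.2332, 0.2995]
contact_force: [-10.1, 0.7, 3.9]
```

View pics/aq.png

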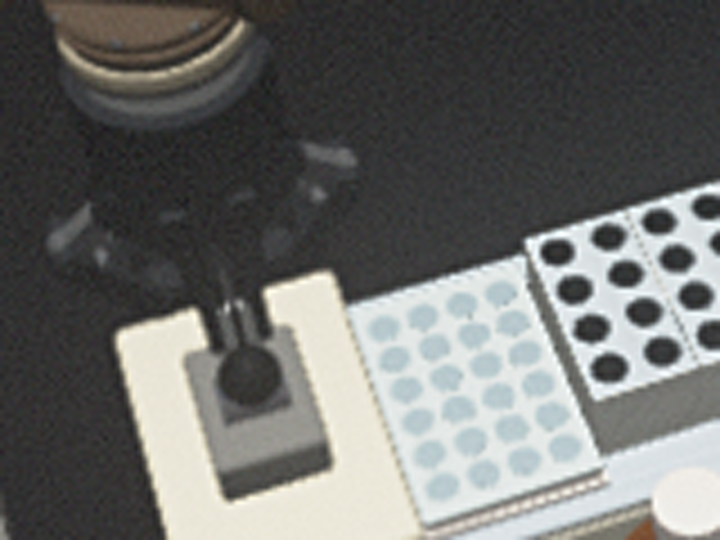

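```bash
python3 -m jog '[{"grip":1,"x":0,"y":-8,"z":0,"rx":0,"ry":0,"rz":0},{"grip":1,"x":0,"y":-20,"z":-5,"rx":0,"ry":0,"rz":0},{"grip":1,"x":0,"y":-20,"z":-30,"rx":0,"ry":0,"rz":0},{"grip":1,"x":0,"y":-15,"z":-35,"rx":0,"ry":0,"rz":0},{"grip":1,"x":0,"y":-30,"z":-30,"rx":0,"ry":0,"rz":0},{"grip":1,"x":0,"y":-35,"z":0,"rx":0,"ry":0,"rz":0},{"grip":1,"x":0,"y":-20,"z":0,"rx":0,"ry":0,"rz":0},{"grip":1,"x":0,"y":-5,"z":0,"rx":0,"ry":0,"rz":0}]' 60|grep -E "eef|force"
python3 -m jog '[{"grip":1,"x":0,"y":0,"z":0,"rx":0,"ry":0,"rz":0},{"grip":1,"x":0,"y":0,"z":0,"rx":0,"ry":0,"rz":0},{"grip":1,"x":0,"y":0,"z":0,"rx":0,"ry":0,"rz":0}]' 60|grep -E "eef|force"
python3 - <<'E'
from h import *
show();c=snap('wrist','ar_wrist'); t=snap('scene','ar_scene');u=snap('top')
s=cv2.resize(u["frame"][185:310,200:540,::-1],None,fx=2.3,fy=2.3,interpolation=cv2.INTER_CUBIC);cv2.imwrite("pics/as.png",s)
cv2.imwrite("pics/at.png",cv2.resize(t["frame"][200:380,70:450,::-1],None,fx=2.1,fy=2.1,interpolation=cv2.INTER_CUBIC))
E
```

```text
eef_pos: [0.4664, -0.2265, 0.401]
contact_force: [-0.4, -0.2, -1.1]
eef_pos: [0.4691, -0.2269, 0.3994]
contact_force: [0.1, 1.0, 0.7]
t 62.37 p [ 469.1 -226.9  399.4] yaw 87.61 tilt [ 0.07 -0.02] F [0.1 1.  0.7] op -0.0
```

View pics/ar_wrist.png

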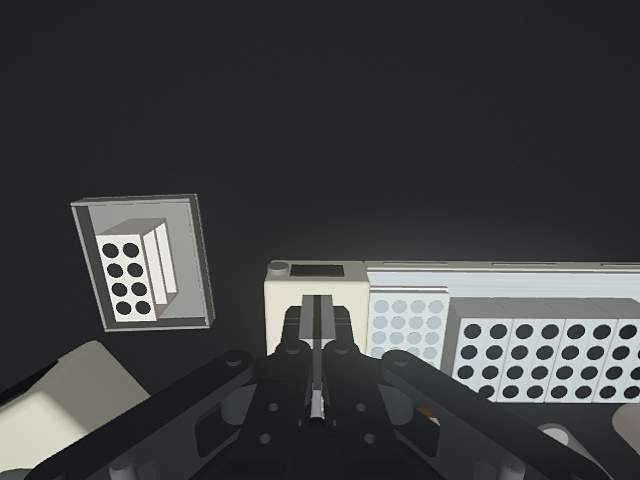

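View pics/as.png

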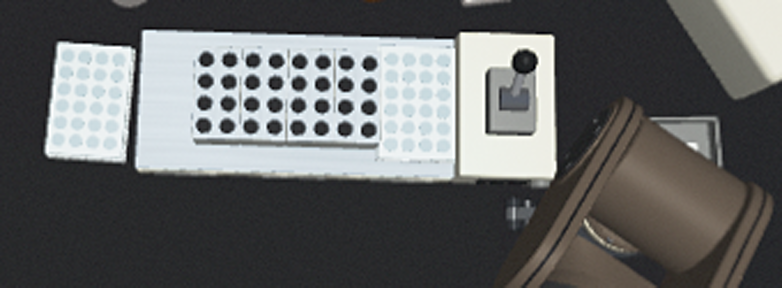

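View pics/at.png

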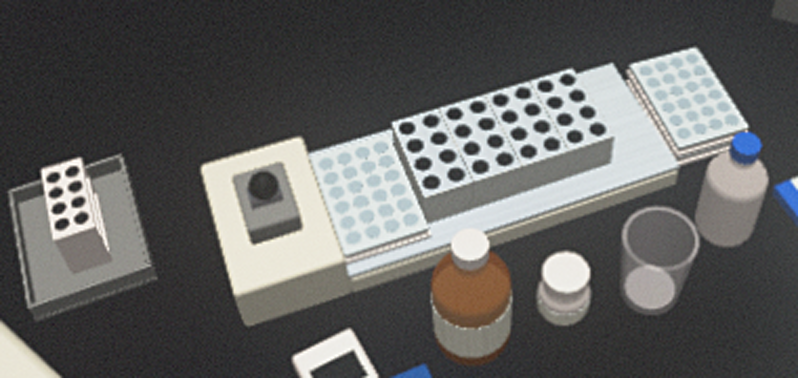

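Run:
```python
from h import *
u=read_camera('top')
print(unproj(u,[(428.3,211.5)],.140)*1e3, unproj(u,[(428.2,234.3)],.14)*1e3)
print('mid',tops(u,.032,lo=170,roi=(210,195,259,262)))
a=cv2.imread('pics/n_top.png')
for f in ('o_top','x_top','af_top'):
    d=dict(u); d["frame"]=cv2.imread(f'pics/{f}.png')[:,:,::-1]; print(f,tops(d,.032,lo=170,roi=(210,195,259,262)))
d["frame"]=cv2.imread('pics/a_top.png')[:,:,::-1]; print('start top plate',tops(d,.048,lo=170,roi=(210,195,259,262)))
```

```text
[[ 639.74193249 -234.04306947  140.        ]] [[ 586.05099158 -230.6230222   140.        ]]
mid [(629.4, 222.8, 129.3, 88.0, -4.9, (np.float64(239.0), np.float64(229.0)))]
o_top [(629.4, 222.8, 129.3, 88.0, -4.9, (np.float64(239.0), np.float64(229.0)))]
x_top [(629.4, 222.8, 129.3, 88.0, -4.9, (np.float64(239.0), np.float64(229.0)))]
af_top [(629.4, 222.8, 129.3, 88.0, -4.9, (np.float64(239.0), np.float64(229.0)))]
start top plate [(628.0, 221.8, 131.2, 91.1, -5.2, (np.float64(238.0), np.float64(228.0)))]
```

Run:
```python
from h import *
u=read_camera('top')
for nm,f in (("now",u["frame"]),("start",cv2.imread('pics/a_top.png')[:,:,::-1])):
    g=f.max(2)[203:248,400:440]; m=(g<45).astype(np.uint8)
    n,l,s,c=cv2.connectedComponentsWithStats(m)
    for i in range(1,n):
        if s[i,4]>20:
            uv=c[i]+[400,203]; print(nm,s[i,4],uv.round(2),[(unproj(u,[uv],z)*1e3).round(1)[0,:2].tolist() for z in (.136,.142)])
```

```text
now 73 [427.51 211.77] [[640.1, -233.2], [638.7, -231.7]]
start 79 [427.94 234.42] [[586.5, -231.0], [585.4, -229.5]]
```

```bash
python3 -m jog '[{"grip":1,"x":0,"y":15,"z":0,"rx":0,"ry":0,"rz":0},{"grip":1,"x":0,"y":30,"z":0,"rx":0,"ry":0,"rz":0},{"grip":1,"x":0,"y":35,"z":0,"rx":0,"ry":0,"rz":0},{"grip":1,"x":0,"y":28,"z":20,"rx":0,"ry":0,"rz":0},{"grip":1,"x":0,"y":13,"z":35,"rx":0,"ry":0,"rz":0},{"grip":1,"x":0,"y":5,"z":25,"rx":0,"ry":0,"rz":0},{"grip":1,"x":0,"y":1,"z":13,"rx":0,"ry":0,"rz":0},{"grip":1,"x":0,"y":0,"z":5,"rx":0,"ry":0,"rz":0}]' 60|grep -E "eef|force"
python3 -m jog '[{"grip":1,"x":0,"y":2,"z":0,"rx":0,"ry":0,"rz":0},{"grip":1,"x":0,"y":5,"z":0,"rx":0,"ry":0,"rz":0},{"grip":1,"x":0,"y":5,"z":0,"rx":0,"ry":0,"rz":0},{"grip":1,"x":0,"y":5,"z":0,"rx":0,"ry":0,"rz":0},{"grip":1,"x":0,"y":3,"z":0,"rx":0,"ry":0,"rz":0},{"grip":1,"x":0,"y":1,"z":0,"rx":0,"ry":0,"rz":0},{"grip":1,"x":0,"y":0,"z":0,"rx":0,"ry":0,"rz":0},{"grip":1,"x":0,"y":0,"z":0,"rx":0,"ry":0,"rz":0}]' 60|grep -E "eef|force"
```

```text
eef_pos: [0.5947, -0.2315, 0.2973]
contact_force: [-0.5, -0.7, -0.2]
eef_pos: [0.6161, -0.2329, 0.3015]
contact_force: [-0.6, 1.1, -0.4]
```

```bash
python3 -m jog '[{"grip":1,"x":0,"y":2,"z":0,"rx":0,"ry":0,"rz":0},{"grip":1,"x":0,"y":1,"z":0,"rx":0,"ry":0,"rz":0},{"grip":1,"x":0,"y":0,"z":0,"rx":0,"ry":0,"rz":0},{"grip":1,"x":0,"y":0,"z":0,"rx":0,"ry":0,"rz":0}]' 60|grep -E "eef|force"
python3 -m jog '[{"grip":1,"x":0,"y":2,"z":0,"rx":0,"ry":0,"rz":0},{"grip":1,"x":0,"y":0,"z":0,"rx":0,"ry":0,"rz":0},{"grip":1,"x":0,"y":0,"z":0,"rx":0,"ry":0,"rz":0}]' 60|grep -E "eef|force"
python3 -m jog '[{"grip":1,"x":0,"y":1,"z":0,"rx":0,"ry":0,"rz":0},{"grip":1,"x":0,"y":1,"z":0,"rx":0,"ry":0,"rz":0},{"grip":1,"x":0,"y":0,"z":0,"rx":0,"ry":0,"rz":0}]' 60|grep -E "eef|force"
```

```text
eef_pos: [0.6184, -0.2331, 0.3012]
contact_force: [-5.4, -0.0, 3.0]
eef_pos: [0.6195, -0.2333, 0.3012]
contact_force: [-11.4, 1.0, 6.9]
eef_pos: [0.6206, -0.2334, 0.3011]
contact_force: [-16.4, 0.7, 9.5]
```

```bash
python3 -m jog '[{"grip":1,"x":0,"y":-8,"z":0,"rx":0,"ry":0,"rz":0},{"grip":1,"x":0,"y":-20,"z":-5,"rx":0,"ry":0,"rz":0},{"grip":1,"x":0,"y":-20,"z":-30,"rx":0,"ry":0,"rz":0},{"grip":1,"x":0,"y":-15,"z":-35,"rx":0,"ry":0,"rz":0},{"grip":1,"x":0,"y":-30,"z":-30,"rx":0,"ry":0,"rz":0},{"grip":1,"x":0,"y":-35,"z":0,"rx":0,"ry":0,"rz":0},{"grip":1,"x":0,"y":-20,"z":0,"rx":0,"ry":0,"rz":0},{"grip":1,"x":0,"y":-5,"z":0,"rx":0,"ry":0,"rz":0}]' 60|grep -E "eef|force"
python3 -m jog '[{"grip":1,"x":0,"y":0,"z":0,"rx":0,"ry":0,"rz":0},{"grip":1,"x":0,"y":0,"z":0,"rx":0,"ry":0,"rz":0},{"grip":1,"x":0,"y":0,"z":0,"rx":0,"ry":0,"rz":0},{"grip":1,"x":0,"y":0,"z":0,"rx":0,"ry":0,"rz":0}]' 60|grep -E "eef|force"
python3 - <<'E'
from h import *
show();u=snap('top','au_top')
E
```

```text
eef_pos: [0.4687, -0.2265, 0.4016]
contact_force: [1.8, -0.8, -0.7]
eef_pos: [0.4717, -0.227, 0.4004]
contact_force: [-0.3, -0.9, 0.3]
t 65.78 p [ 471.7 -227.   400.4] yaw 87.63 tilt [-0.01  0.02] F [-0.3 -0.9  0.3] op 0.001
```

View pics/au_top.png

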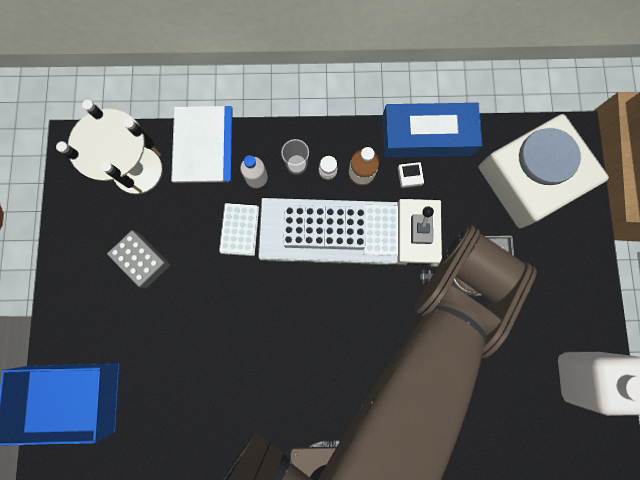

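The picture shows the four blocks and the plate in one closed row (cols 284–398), lever over to +x at (428,212), bystanders unmoved. Handing in.

```bash
python3 -c "
from plant import sign_off
print(sign_off())"
```

```text
the job is handed in; nothing more can be done
None
```

The job is done and handed in at about 66 s on the robot's clock, with the arm clear of everything.

- **Rack:** it stands upright in the grey return tray.
- **Plate:** I slid the top plate off the stack with both open fingers and pushed it against the end stop, where it stalled at about 11 N. The middle plate read the same position in every top view after the slide.
- **Blocks:** all four blocks stand on the deck in one row in line with the plate. I pushed each one flush until it stalled at 15–20 N. Block_a had been knocked about 4 cm aside partway through, so I measured it again before picking it up.
- **Switch:** I pushed the lever over only after the row was closed. A second push met a hard stop, with force rising steadily to 16 N.

**Last checks:**
- **Row:** the final pictures show only thin, even seams along the row. The row's length read about 195 mm against the true 200 mm. Each block read short by the same share, so I put this down to camera scale rather than a gap or overlap.
- **Lever:** the knob moved about 54 mm. That gives 1.0 rad if its centre is 56 mm from the pivot, or about 0.93 rad at 60 mm. I relied on the hard stop to call it fully on.
- **Bystanders:** they looked unmoved by eye in the last top view; I did not measure them.

No check failed.

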